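# Latch the scrap box shut

## Task

Close the metal-scrap box: push its lid fully down, hook the latch's wire loop over the keeper on the lid's front edge, then press the latch lever down flat past its dead centre so that it draws the sprung keeper tight. Leave the things lying round the box where they are.

Things in the scene. Friction and masses are not known exactly. Their poses are not given: they have to be found in the camera images.
- scrap_box: wooden scrap box fixed to the bench, 217 mm deep, 180 mm wide. Origin: on the bench, middle line, below the top edge of the sloping front; x points from the box's front to its back, y left, z up. The front slopes up at 35 degrees, from 31 mm high at x = -105 mm to 105 mm high at x = 0, with a draw latch on its middle; behind it (x 0 to 112 mm) is the bin with the lid
- shelf_edge (a point): middle of the front lower edge of the fixed shelf board over the lid (box x 22 to 94 mm, 220 mm wide, underside 285 mm above the bench, small things on top, one post on each side of the box, at x 70 to 90 mm). A hand at the keeper or lid must come in under it leaning 20 to 45 degrees, from the front and above
- lid (a joint): lid angle, rad: 0 level, grows as the front edge rises. Lid 14 mm thick, 180 mm wide, hinge at box x 112, z 107 mm. Stiff hinge, stays where left; about 2 N at the front edge moves it. 0 is the closed stop, on the rubber seal
- keeper (a joint): how far the sprung keeper on the lid's front edge is drawn down the slope, m: 0 at rest, 0.008 end stop, spring 6 N per mm. The shut latch draws it about 0.0025; nothing else holds it drawn
- lid_left (a point): point on the lid's top face, 28 mm behind the box's origin line and 72 mm left of the middle: a clear place to press the lid down
- lid_right (a point): the same, 72 mm right of the middle
- lever (a joint): lever angle, rad: 0 = pressed flat, handle pointing down the slope (end stop); grows as the handle rises and swings towards the lid; 1.57 = square to the slope; stop at 1.9. Light friction, stays where left. With the loop hooked it pulls from about 1.0 down, passes dead centre at about 0.33, then stays down by itself
- lever_pivot (a point): the lever's hinge pin, across the middle of the slope, 14 mm above the slope's surface and 50 mm down the slope from its top edge (box x 0, z 105 mm)
- lever_pad (a point): middle of the broad face near the end of the steel handle, the face to push on (looks to the lid when the lever stands, away from the slope when flat); 72 mm along the handle from the pin and 8.5 mm off the line through the pin. Handle 26 mm wide, 5 mm thick, ends 91 mm from the pin
- bail (a joint): angle of the wire loop on the lever, rad; the loop rises above the slope (towards the side of the robot) by bail minus lever: 0 = lying parallel to the slope towards the lid, positive = raised. Easy pivot: near upright the loop stays up by itself, leaning well over it falls by its own weight
- ball_grip (a point): centre of the 20 mm steel ball on a short stem on the loop's crossbar, the place to pinch. It stands 13.5 mm beyond the crossbar and 29 mm above the loop's plane, on the side away from the slope
- bail_bar (a point): middle of the crossbar (6 mm round, 40 mm long) at the far end of the steel wire loop. The loop is 83.5 mm long from its own pin, which is on the lever: 22 mm along the handle from the lever's pin and 4 mm towards the slope (lever flat). The loop passes freely round lever and keeper
- keeper_seat (a point): where the crossbar's middle sits when hooked: right behind the keeper, a steel tongue 22 mm wide, 5 mm thick, 20 mm proud of the lid's sloping front edge, leaning 15 degrees back. Lid shut: x points up the slope, z away from it; the tongue's top is 15 mm above this point. The crossbar goes over the top and drops behind; with the lever at 1.3 to 1.6 rad the loop is long enough
- steel_block: steel bench block, 62x62x20 mm, lying beside the box on its left; bystander
- ring_clamp: turned wooden ring clamp, 121 mm long, 24 mm thick, lying beside the box on its right; bystander
- chasing_hammer: hammer, 216 mm long, lying left of the box; bystander
- dark_bar: dark wooden bar, 85x18x26 mm; bystander

How it is judged:
On the way, in this order (a step that is already met when the one before it is completed fails the run):
1. the lid is down (value of joint lid below 0.03 rad), for 0.2 s.
2. the loop's crossbar is over the keeper and behind it, the lever still up (x of bail_bar in the frame of keeper_seat between -0.005 and 0.022 m and z of bail_bar in the frame of keeper_seat between -0.012 and 0.01 m and value of joint lever above 0.4 rad and value of joint lid below 0.03 rad), for 0.2 s.
3. the lever is down flat, the lid clamped (x of bail_bar in the frame of keeper_seat between -0.005 and 0.022 m and z of bail_bar in the frame of keeper_seat between -0.012 and 0.01 m and value of joint lever below 0.08 rad and value of joint lid below 0.03 rad and value of joint keeper above 0.0015 m), for 0.2 s.
At the end, for the whole second after the job is handed in: The lid is closed (under 0.03 rad), the sprung keeper is drawn more than 1.5 mm, the loop's crossbar sits behind the keeper (within 5 mm before and 22 mm behind its seat, not more than 10 mm above it), and the lever lies flat past its dead centre (under 0.08 rad), all staying so by themselves (all of step 3); the robot touches nothing.
It fails at once if a bystander was shifted by more than 25 mm (distance of any of steel_block, ring_clamp, chasing_hammer, dark_bar from where it was at the start of the episode above 0.025 m).
It also fails if it takes over 54 s, if anything falls off the work surface, if the arm or the gripper's body presses on something with over 40 N, if the wrist force passes 120 N, or if a joint passes its speed limit or range.

## Robot

A 7-joint arm with a two-finger parallel gripper is mounted at the origin on a cart in front of the work surface, level with it; the furniture and walls round the work are solid. World frame = base frame: x ahead of the robot, y to its left, z up, the work surface at z = 0. Lengths are in m, angles in rad, forces in N, time in s.
With the tool pointing down it reaches from about 0.4 to 0.85 m from the base axis. Payload 10.4 kg.
Tool frame: the origin (TCP) lies between the finger pads; the fingertips stand tcp_to_tips ahead of it and the grasp point (between the pads) lies 8 mm behind it (tcp_to_tips is the distance from the TCP to the fingertips, in m); z points along the fingers, y is the line along which they close (so a half turn about z gives the same grasp; the last joint's range is limited). The gripper opens to 85 mm and grips with 20 to 120 N. Pads are 22 mm wide; open, the fingers measure 114 mm over their backs; the gripper's body (76 mm by 85 mm) begins 54 mm behind the grasp point. The pads swing forward as they close: fully open they stand 13 mm farther back than shut.
Start: joints at [-1.332, 0.332, -0.065, 1.46, 0.022, 1.35, -0.088], TCP at [0.162, 0.604, 0.242] pointing down, gripper open.
Joint ranges: [-2.6, 2.6], [-0.5, 2.12], [-1.47, 1.34], [0.16, 2.42], [-1.27, 4.41], [0.06, 2.06], [-2.6, 2.6]. Speed limits (rad/s): [2.22, 2.22, 2.79, 2.79, 3.14, 3.14, 3.14].

## Interface

Orientations are given as a unit quaternion [x, y, z, w].
In Python, from workcell import * gives the robot as it stands.
- The arm moves only by the tool apply_moves, never from a script. Its argument "rows" is a list of rows, each an object of numbers: "x", "y", "z": the shift along the tool's x, y, z in mm; "ax", "ay", "az": the turn, a rotation vector about the tool's x, y, z in degrees; "gripper": the closure, from 0 (fully open) to 1 (shut). A call has 1 to 5 rows; each row shifts and turns the commanded pose from where the row before left it, along the tool's axes as they then stand; what a row does not reach is not made up. A row lasts 1/12 s, in which the tool goes at most 41.7 mm and 7.16 degrees, less where a joint would pass 70% of its speed; a pose out of reach is approached as far as the arm can. A call with a gripper value outside its range is refused whole. The fingers move at their own pace and stop on an object; "newtons" is the grip in N (left out, the last holds). Time passes only in rows, so rows that do not move let the fingers close. It gives the time, the measured TCP pose, the force, the opening and the grip force at its end, in the units of the state.
- get_obs(): the state, without advancing time (a new reading comes with each control period).
- camera(name): name is "side" or "top" or "wrist"; returns a dict with "color" (384x512x3 uint8, red, green, blue), "fov_y" (degrees; the focal length in pixels is half the picture's height over the tangent of half this angle, whatever the lens; pixels are square), "cx", "cy" (the principal point, pixels), "rvec" (rotation vector, rad) and "tvec" (3), from world to camera coordinates, as OpenCV has them. Camera axes: x right, y down, z forward; pixel columns grow to the right and rows downward; lengths in m; the calibration is good to about 2 mm. The wrist camera is an equidistant fisheye: a pixel r from the principal point sees the ray r / f radians off the axis. A picture is of the moment at which its call begins. There is no depth.
- hand_in(): hands the job in; it is judged then, once.
The state is a dict: "clock": time; "joint_pos": joint angles; "joint_velocities": joint speeds; "tau": joint torques, N m; "position": TCP position; "ee_rot": TCP orientation; "ft_force": force on the tool from outside, world axes, zero at the start; "torque": the same for the moment, N m; "grip_width": opening from 0.0 (shut) to 1.0 (fully open); "grasp_force": force on a finger pad.
Only numpy, scipy, OpenCV 4.12 (cv2) and the standard library are available. Lean on these libraries where they do the work, as an engineer would, in place of code of your own. Each camera call takes 0.05 s, during which the arm holds its last target. There are 200 camera calls.

## Working session

There is one attempt and no reset: what is moved stays moved. The work goes in short steps, Python scripts to look and compute and a tool call to move; the robot and the scene stay as the last step left them, time stands still between calls to the robot, and variables do not carry over. Pictures are saved under pics/ and viewed, at most 10 in all, crops included, and the job is handed in when it is done.

Besides the shell and the picture viewer there is one more tool, called as name(argument=value, ...), one argument or row to a line, values as JSON. apply_moves: Moves the arm, as the interface text tells. Its arguments: {"type":"object","properties":{"rows":{"type":"array","items":{"type":"object","properties":{"x":{"type":"number"},"y":{"type":"number"},"z":{"type":"number"},"ax":{"type":"number"},"ay":{"type":"number"},"az":{"type":"number"},"gripper":{"type":"number"}}}},"newtons":{"type":"number"}},"required":["rows"]}

```bash
ls; mkdir -p pics; python3 - <<'E'
from workcell import *
import cv2
o=get_obs();print({k:o[k] for k in ['clock','position','ee_rot','grip_width','ft_force']})
try: print(tcp_to_tips)
except Exception as e: print(e)
ims=[]
for n in ['side','top']:
    c=camera(n);cv2.imwrite(f'pics/{n}0.png',c['color'][:,:,::-1]);print(n,c['fov_y'],c['cx'],c['cy'],c['rvec'],c['tvec'])
    cv2.imwrite(f'pics/{n}0b.png',cv2.resize(c['color'][:,:,::-1],(800,600),interpolation=cv2.INTER_CUBIC))
E
```

```text
pics
{'clock': 0.0, 'position': array([0.16166923, 0.6033394 , 0.24149344]), 'ee_rot': array([ 1.30509493e-01,  9.91446784e-01, -7.37087097e-04, -6.09263243e-05]), 'grip_width': 0.995692203146803, 'ft_force': array([-0.65754072,  0.03902367, -0.76504534])}
0.011
side 45.826480842265795 256.3976870907838 198.39175760071905 [ 0.29711453 -2.55050491  1.6254277 ] [0.61864523 0.18881937 1.33299736]
top 51.76924117625869 261.9209374518696 186.45316035138254 [ 2.15170538 -2.1032876   0.17939167] [0.04932281 0.61876216 1.23369104]
```

View pics/side0b.png

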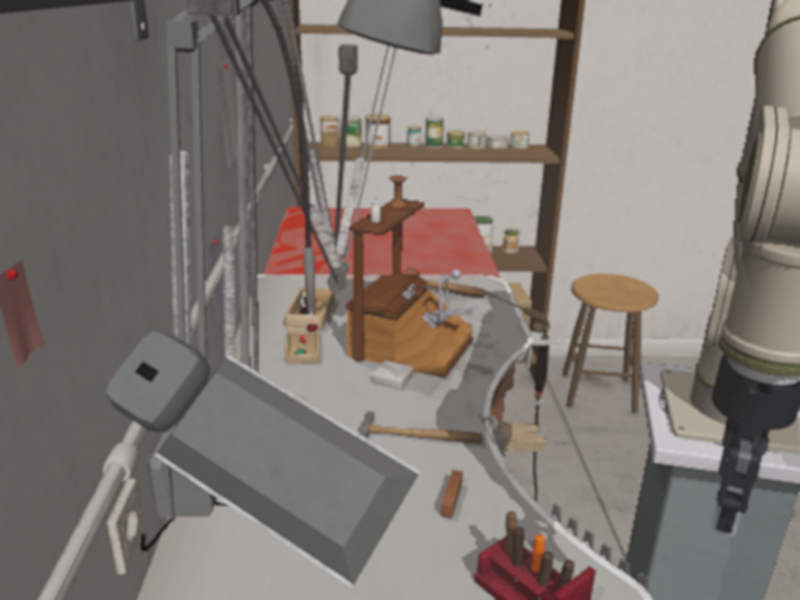

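View pics/top0b.png

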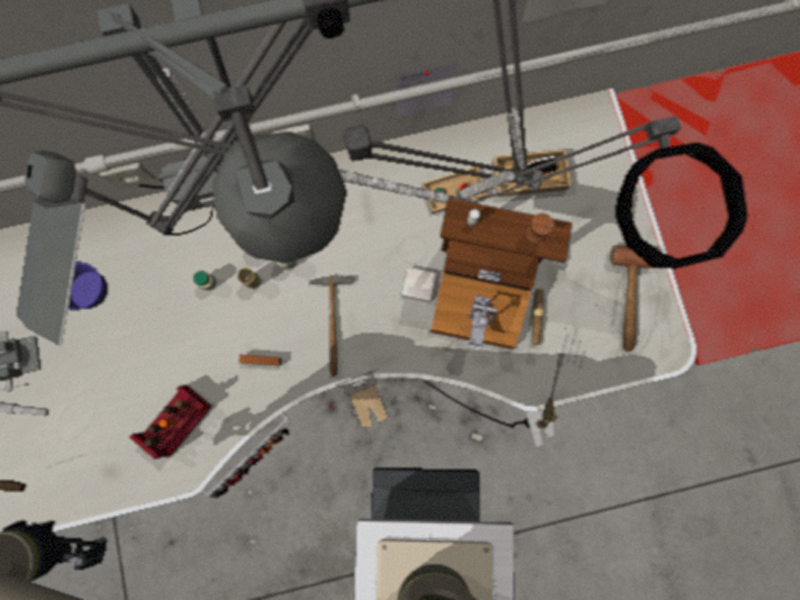

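Side view: box around (410,320), with lid slightly open, lever standing at ~(440,310), ball at (456,273). Top view: box at (490,290). Zooming in on both.

```bash
python3 - <<'E'
import cv2,numpy as np
a=cv2.imread('pics/side0.png')[125:245,215:310]; b=cv2.imread('pics/top0.png')[120:230,270:375]
a=cv2.resize(a,(395,500),interpolation=cv2.INTER_LANCZOS4); s=500/120
b=cv2.resize(b,(400,419),interpolation=cv2.INTER_LANCZOS4)
o=np.zeros((500,800,3),np.uint8);o[:,:395]=a;o[:419,400:]=b
cv2.imwrite('pics/z0.png',o)
E
```

```text
(no output)
```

View pics/z0.png

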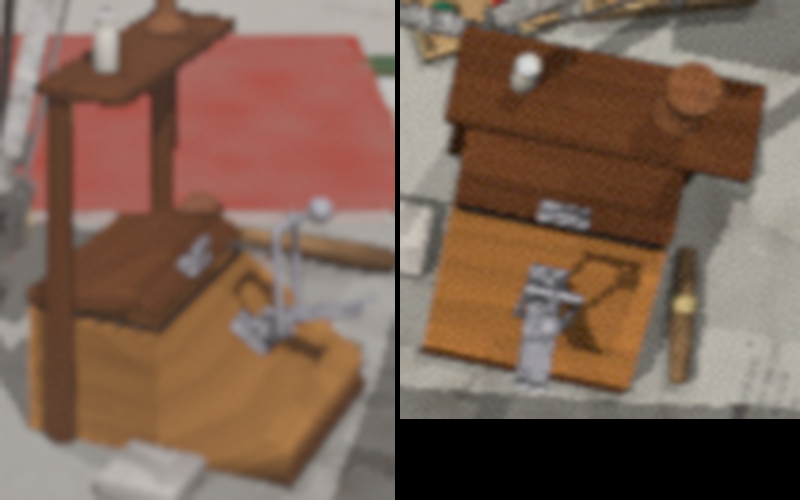

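Side crop: ball at (320,210), keeper at (195,257), lever low with the handle pointing down the slope. Top crop: slope corners (422,350), (628,388), (455,208), (665,245), keeper (563,214). Lid slightly open, loop roughly upright.

```bash
cat > h.py <<'E'
import numpy as np,cv2
from scipy.spatial.transform import Rotation as R
from scipy.optimize import least_squares
class Cam:
    def __init__(s,c,fish=False):
        s.M=R.from_rotvec(np.array(c['rvec']).ravel()).as_matrix();s.t=np.array(c['tvec']).ravel()
        s.f=192/np.tan(np.radians(c['fov_y'])/2);s.c=np.array([c['cx'],c['cy']]);s.fish=fish
        s.pos=-s.M.T@s.t
    def proj(s,p):
        q=np.atleast_2d(p)@s.M.T+s.t
        if s.fish:
            r=np.linalg.norm(q[:,:2],axis=1);th=np.arctan2(r,q[:,2]);return q[:,:2]/r[:,None]*(th*s.f)[:,None]+s.c
        return q[:,:2]/q[:,2:]*s.f+s.c
    def ray(s,uv):
        d=(np.asarray(uv,float)-s.c)/s.f
        if s.fish:
            th=np.linalg.norm(d);v=np.r_[d/th*np.sin(th),np.cos(th)]
        else: v=np.r_[d,1]
        v=s.M.T@v;return v/np.linalg.norm(v)
    def onz(s,uv,z):
        d=s.ray(uv);return s.pos+d*(z-s.pos[2])/d[2]
def tri(obs):
    A=np.zeros((3,3));b=np.zeros(3)
    for c,uv in obs:
        d=c.ray(uv);P=np.eye(3)-np.outer(d,d);A+=P;b+=P@c.pos
    return np.linalg.solve(A,b)
SIDE=Cam(dict(fov_y=45.826480842265795,cx=256.3976870907838,cy=198.39175760071905,rvec=[0.29711453,-2.55050491,1.6254277],tvec=[0.61864523,0.18881937,1.33299736]))
TOP=Cam(dict(fov_y=51.76924117625869,cx=261.9209374518696,cy=186.45316035138254,rvec=[2.15170538,-2.1032876,0.17939167],tvec=[0.04932281,0.61876216,1.23369104]))
E
python3 - <<'E'
from h import *
st=lambda u,v:(215+u/4.158,125+v/4.167)
tt=lambda u,v:(270+(u-400)/3.81,120+v/3.81)
print(SIDE.pos,TOP.pos)
for uv,z in [((422,350),.031),((628,388),.031),((455,208),.105),((665,245),.105),((450,122),.285),((748,180),.285)]: print(uv,TOP.onz(tt(*uv),z))
print('ball?',tri([(SIDE,st(320,210)),(TOP,tt(545,325))]))
print('keeper',tri([(SIDE,st(195,257)),(TOP,tt(563,214))]))
B=np.array([[-.105,.09,.031],[-.105,-.09,.031],[0,.09,.105],[0,-.09,.105],[.022,.11,.285],[.022,-.11,.285]])
obs=np.array([tt(422,350),tt(628,388),tt(455,208),tt(665,245),tt(447,122),tt(748,180)])
def W(p,b): return np.atleast_2d(b)@R.from_euler('z',p[2]).as_matrix().T+[p[0],p[1],0]
r=least_squares(lambda p:(TOP.proj(W(p,B))-obs).ravel(),[.55,-.1,-.1])
print(r.x,r.fun.reshape(-1,2).round(2))
for b in [[-.105,.09,.031],[-.105,-.09,.031],[0,.09,.105],[-.105,.09,0],[.022,.11,.285],[.022,-.11,.285],[.112,.09,0]]:
    q=SIDE.proj(W(r.x,b))[0];print(b,((q-[215,125])*[4.158,4.167]).round())
E
```

```text
[0.37050939 1.23792184 0.72493376] [0.3943952  0.05318766 1.32246604]
(422, 350) [0.53804915 0.01624187 0.031     ]
(628, 388) [ 0.50939735 -0.16053789  0.031     ]
(455, 208) [ 0.64792194 -0.00682647  0.105     ]
(665, 245) [ 0.62078435 -0.1793857   0.105     ]
(450, 122) [0.67263914 0.00641706 0.285     ]
(748, 180) [ 0.63515589 -0.20388381  0.285     ]
ball? [ 0.54064352 -0.07184606  0.19044015]
keeper [ 0.63909442 -0.0924878   0.13200466]
[ 0.63143504 -0.092578   -0.17247438] [[ 0.68 -1.62]
 [ 0.82 -0.95]
 [-0.93  0.3 ]
 [ 0.61  1.52]
 [-1.29  0.19]
 [ 0.32  0.34]]
[-0.105, 0.09, 0.031] [287. 450.]
[-0.105, -0.09, 0.031] [359. 352.]
[0, 0.09, 0.105] [159. 335.]
[-0.105, 0.09, 0] [285. 486.]
[0.022, 0.11, 0.285] [123. 110.]
[0.022, -0.11, 0.285] [234.  28.]
[0.112, 0.09, 0] [ 27. 428.]
```

```bash
cat >> h.py <<'E'
BOX=[0.63143504,-0.092578,-0.17247438]
def W(b,p=None):
    p=BOX if p is None else p
    return np.asarray(b,float)@R.from_euler('z',p[2]).as_matrix().T+[p[0],p[1],0]
def Binv(w,p=None):
    p=BOX if p is None else p
    return (np.asarray(w)-[p[0],p[1],0])@R.from_euler('z',p[2]).as_matrix()
def Rt(lean):  # tool orientation: y along box y, z leaning forward
    a=np.radians(lean);z=[np.sin(a),0,-np.cos(a)];y=[0,1,0]
    return R.from_euler('z',BOX[2])*R.from_matrix(np.array([np.cross(y,z),y,z]).T)
def plan(pos,q,wps):
    """wps: (world pos, Rotation, nrows) -> rows in tool axes"""
    r=R.from_quat(q);p=np.array(pos)
    for tp,tr,n in wps:
        dr=(r.inv()*tr).as_rotvec()/n;p0=p.copy();out=[]
        for i in range(n):
            d=r.inv().apply(p0+(np.array(tp)-p0)*(i+1)/n-p)*1000
            out.append((*d.round(1),*np.degrees(dr).round(2)))
            p=p+r.apply(np.array(out[-1][:3])/1000);r=r*R.from_rotvec(np.radians(out[-1][3:]))
        for o in out:print(list(map(float,o)))
        print('--',n,'steps')
# latch geometry in box xz-plane (slope frame: s up the slope, n away from it)
S=np.array([np.cos(np.radians(35)),np.sin(np.radians(35))]);N=np.array([-S[1],S[0]])
PIN=np.array([0,.105])-.05*S+.014*N
def latch(lev,bail):
    h=-np.cos(lev)*S+np.sin(lev)*N; # handle dir
    f=np.cos(lev)*N+np.sin(lev)*S   # face normal (away from slope when flat)
    lp=PIN+.022*h-.004*f
    e=bail-lev; u=np.cos(e)*S+np.sin(e)*N; m=-np.sin(e)*S+np.cos(e)*N
    bar=lp+.0835*u
    return dict(lp=lp,bar=bar,ball=bar+.0135*u+.029*m,pad=PIN+.072*h+.0085*f,end=PIN+.091*h+.0025*f,u=u)
E
python3 - <<'E'
from h import *
from workcell import *
st=lambda u,v:(215+u/4.158,125+v/4.167)
tt=lambda u,v:(270+(u-400)/3.81,120+v/3.81)
for n,a,b in [('ball',(320,210),(545,325)),('tip',(368,298),(533,383)),('keeper',(195,257),(563,214))]:
    print(n,Binv(tri([(SIDE,st(*a)),(TOP,tt(*b))])))
bx=Binv(tri([(SIDE,st(320,210)),(TOP,tt(545,325))]))
for l in (0.2,.4,.6,.8):
    g=latch(l,0);print(l,{k:v.round(3) for k,v in g.items()})
print(TOP.onz((179,125),.6),TOP.onz((320,100),.5))
o=get_obs();plan(o['position'],o['ee_rot'],[(W([-.16,0,.30]),Rt(30),20)])
E
```

```text
ball [-0.09300249  0.00484266  0.19044015]
tip [-1.32070959e-01  2.06958559e-05  1.23514062e-01]
keeper [0.00753025 0.00140337 0.13200466]
0.2 {'lp': array([-0.068,  0.075]), 'bar': array([0.009, 0.109]), 'ball': array([0.01 , 0.141]), 'pad': array([-0.118,  0.067]), 'end': array([-0.133,  0.054]), 'u': array([0.917, 0.399])}
0.4 {'lp': array([-0.07 ,  0.079]), 'bar': array([0.012, 0.097]), 'ball': array([0.019, 0.128]), 'pad': array([-0.121,  0.081]), 'end': array([-0.138,  0.071]), 'u': array([0.978, 0.209])}
0.6 {'lp': array([-0.071,  0.084]), 'bar': array([0.013, 0.084]), 'ball': array([0.026, 0.114]), 'pad': array([-0.121,  0.096]), 'end': array([-0.14 ,  0.089]), 'u': array([1.   , 0.011])}
0.8 {'lp': array([-0.071,  0.088]), 'bar': array([0.011, 0.072]), 'ball': array([0.029, 0.098]), 'pad': array([-0.118,  0.11 ]), 'end': array([-0.138,  0.107]), 'u': array([ 0.982, -0.188])}
[0.6369331  0.21990317 0.6       ] [ 0.73442593 -0.06312273  0.5       ]
[-23.7, -28.3, -2.9, -0.07, -1.5, -0.25]
[-23.7, -28.3, -2.3, -0.07, -1.5, -0.25]
[-23.6, -28.5, -1.7, -0.07, -1.5, -0.25]
[-23.5, -28.5, -1.1, -0.07, -1.5, -0.25]
[-23.4, -28.7, -0.6, -0.07, -1.5, -0.25]
[-23.3, -28.7, 0.1, -0.07, -1.5, -0.25]
[-23.2, -28.9, 0.6, -0.07, -1.5, -0.25]
[-23.0, -28.9, 1.1, -0.07, -1.5, -0.25]
[-22.8, -29.1, 1.7, -0.07, -1.5, -0.25]
[-22.7, -29.2, 2.3, -0.07, -1.5, -0.25]
[-22.4, -29.2, 2.9, -0.07, -1.5, -0.25]
[-22.3, -29.4, 3.4, -0.07, -1.5, -0.25]
[-22.0, -29.5, 3.9, -0.07, -1.5, -0.25]
[-21.8, -29.5, 4.5, -0.07, -1.5, -0.25]
[-21.6, -29.7, 5.0, -0.07, -1.5, -0.25]
[-21.2, -29.8, 5.5, -0.07, -1.5, -0.25]
[-21.0, -29.8, 6.1, -0.07, -1.5, -0.25]
[-20.7, -30.0, 6.6, -0.07, -1.5, -0.25]
[-20.4, -30.1, 7.0, -0.07, -1.5, -0.25]
[-20.1, -30.1, 7.6, -0.07, -1.5, -0.25]
-- 20 steps
```

apply_moves(
  rows=[
    {"x":-23.7,"y":-28.4,"z":-2.5,"ay":-1.5,"az":-0.25,"gripper":0},
    {"x":-23.7,"y":-28.4,"z":-2,"ay":-1.5,"az":-0.25},
    {"x":-23.6,"y":-28.5,"z":-1.5,"ay":-1.5,"az":-0.25},
    {"x":-23.5,"y":-28.6,"z":-1,"ay":-1.5,"az":-0.25},
    {"x":-23.4,"y":-28.7,"z":-0.5,"ay":-1.5,"az":-0.25},
  ],
)

```text
invalid input at $.rows[0]: expected keys x, y, z, ax, ay, az, gripper
```

apply_moves(
  rows=[
    {"x":-23.3,"y":-28.7,"z":0,"ay":-1.5,"az":-0.25},
    {"x":-23.2,"y":-28.9,"z":0.6,"ay":-1.5,"az":-0.25},
    {"x":-23,"y":-28.9,"z":1.1,"ay":-1.5,"az":-0.25},
    {"x":-22.8,"y":-29,"z":1.7,"ay":-1.5,"az":-0.25},
    {"x":-22.7,"y":-29.2,"z":2.3,"ay":-1.5,"az":-0.25},
  ],
)

```text
invalid input at $.rows[0]: expected keys x, y, z, ax, ay, az, gripper
```

apply_moves(
  rows=[
    {"x":-22.4,"y":-29.2,"z":2.9,"ay":-1.5,"az":-0.25},
    {"x":-22.3,"y":-29.4,"z":3.4,"ay":-1.5,"az":-0.25},
    {"x":-22,"y":-29.5,"z":3.9,"ay":-1.5,"az":-0.25},
    {"x":-21.8,"y":-29.5,"z":4.5,"ay":-1.5,"az":-0.25},
    {"x":-21.6,"y":-29.7,"z":5,"ay":-1.5,"az":-0.25},
  ],
)

```text
invalid input at $.rows[0]: expected keys x, y, z, ax, ay, az, gripper
```

apply_moves(
  rows=[
    {"x":-21.2,"y":-29.8,"z":5.5,"ay":-1.5,"az":-0.25},
    {"x":-21,"y":-29.8,"z":6.1,"ay":-1.5,"az":-0.25},
    {"x":-20.7,"y":-30,"z":6.6,"ay":-1.5,"az":-0.25},
    {"x":-20.4,"y":-30.1,"z":7,"ay":-1.5,"az":-0.25},
    {"x":-20,"y":-30,"z":7.6,"ay":-1.5,"az":-0.25},
  ],
)

```text
invalid input at $.rows[0]: expected keys x, y, z, ax, ay, az, gripper
```

```bash
python3 - <<'E'
from workcell import *
from h import *
o=get_obs();print(o['clock'],o['position'],Binv(o['position']),Rt(30).inv().apply(np.eye(3)).shape,np.degrees((Rt(30).inv()*R.from_quat(o['ee_rot'])).as_rotvec()),o['ft_force'])
c=camera('wrist');import pickle;pickle.dump(c,open('w1.pkl','wb'));print(c['fov_y'],c['cx'],c['cy'],c['rvec'],c['tvec'])
print(384/2/np.tan(np.radians(c['fov_y'])/2),Cam(c,1).pos)
cv2.imwrite('pics/w1.png',cv2.resize(c['color'][:,:,::-1],(800,600),interpolation=cv2.INTER_CUBIC))
E
```

```text
0.1 [0.1617237  0.60338948 0.24160938] [-0.58218461  0.60502939  0.24160938] (3, 3) [ 1.41100833 29.97815474  4.9830884 ] [-0.24841465  0.26008607 -0.11763872]
65.70646984690485 253.61731919596014 196.10854544986464 [-2.29552627 -1.76256377 -0.26182877] [-0.62463545 -0.03769182  0.37913901]
297.3186396354542 [0.08931566 0.62317394 0.37284509]
```

View pics/w1.png

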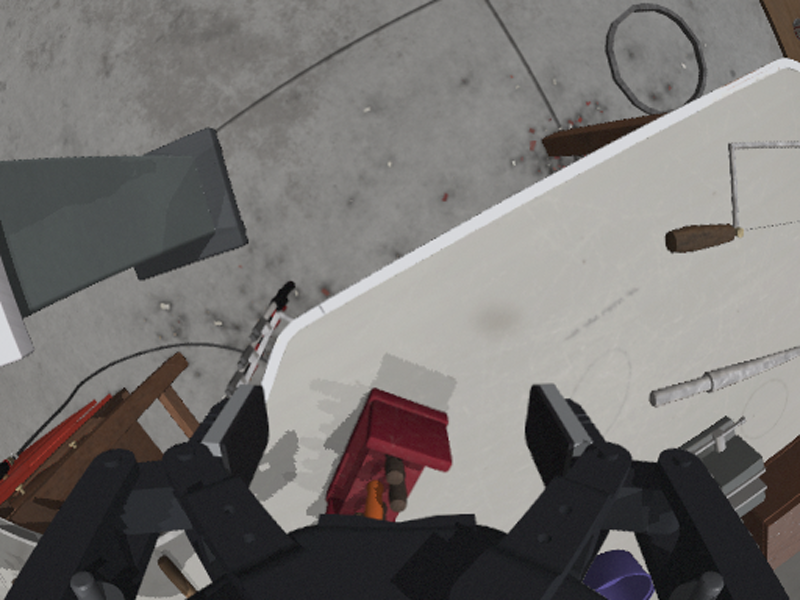

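The wrist picture shows the start place (red tool rack), since the moves were refused: every key is required. Sending the rows again in full.

apply_moves(
  rows=[
    {"x":-23.7,"y":-28.4,"z":-2.5,"ax":0,"ay":-1.5,"az":-0.25,"gripper":0},
    {"x":-23.7,"y":-28.4,"z":-2,"ax":0,"ay":-1.5,"az":-0.25,"gripper":0},
    {"x":-23.6,"y":-28.5,"z":-1.5,"ax":0,"ay":-1.5,"az":-0.25,"gripper":0},
    {"x":-23.5,"y":-28.6,"z":-1,"ax":0,"ay":-1.5,"az":-0.25,"gripper":0},
    {"x":-23.4,"y":-28.7,"z":-0.5,"ax":0,"ay":-1.5,"az":-0.25,"gripper":0},
  ],
)

```text
clock: 0.57
position: [0.2403, 0.4345, 0.2558]
ee_rot: [0.119, 0.991, -0.009, 0.065]
ft_force: [-0.1, -0.1, 0.4]
grip_width: 1.001
grasp_force: 0.0
```

apply_moves(
  rows=[
    {"x":-23.3,"y":-28.7,"z":0,"ax":0,"ay":-1.5,"az":-0.25,"gripper":0},
    {"x":-23.2,"y":-28.9,"z":0.6,"ax":0,"ay":-1.5,"az":-0.25,"gripper":0},
    {"x":-23,"y":-28.9,"z":1.1,"ax":0,"ay":-1.5,"az":-0.25,"gripper":0},
    {"x":-22.8,"y":-29,"z":1.7,"ax":0,"ay":-1.5,"az":-0.25,"gripper":0},
    {"x":-22.7,"y":-29.2,"z":2.3,"ax":0,"ay":-1.5,"az":-0.25,"gripper":0},
  ],
)

```text
clock: 0.98
position: [0.3181, 0.2675, 0.2717]
ee_rot: [0.108, 0.986, -0.017, 0.13]
ft_force: [1.2, 0.8, 0.5]
grip_width: 1.003
grasp_force: 0.0
```

apply_moves(
  rows=[
    {"x":-22.4,"y":-29.2,"z":2.9,"ax":0,"ay":-1.5,"az":-0.25,"gripper":0},
    {"x":-22.3,"y":-29.4,"z":3.4,"ax":0,"ay":-1.5,"az":-0.25,"gripper":0},
    {"x":-22,"y":-29.5,"z":3.9,"ax":0,"ay":-1.5,"az":-0.25,"gripper":0},
    {"x":-21.8,"y":-29.5,"z":4.5,"ax":0,"ay":-1.5,"az":-0.25,"gripper":0},
    {"x":-21.6,"y":-29.7,"z":5,"ax":0,"ay":-1.5,"az":-0.25,"gripper":0},
  ],
)

```text
clock: 1.4
position: [0.3956, 0.1005, 0.2882]
ee_rot: [0.095, 0.976, -0.025, 0.194]
ft_force: [1.0, 0.4, -0.3]
grip_width: 1.003
grasp_force: 0.0
```

apply_moves(
  rows=[
    {"x":-21.2,"y":-29.8,"z":5.5,"ax":0,"ay":-1.5,"az":-0.25,"gripper":0},
    {"x":-21,"y":-29.8,"z":6.1,"ax":0,"ay":-1.5,"az":-0.25,"gripper":0},
    {"x":-20.7,"y":-30,"z":6.6,"ax":0,"ay":-1.5,"az":-0.25,"gripper":0},
    {"x":-20.4,"y":-30.1,"z":7,"ax":0,"ay":-1.5,"az":-0.25,"gripper":0},
    {"x":-20,"y":-30,"z":7.6,"ax":0,"ay":-1.5,"az":-0.25,"gripper":0},
  ],
)

```text
clock: 1.82
position: [0.4722, -0.0661, 0.3055]
ee_rot: [0.084, 0.962, -0.034, 0.257]
ft_force: [0.9, 0.1, 0.5]
grip_width: 0.999
grasp_force: 0.0
```

```bash
python3 - <<'E'
from workcell import *
from h import *
o=get_obs();print(o['clock'],o['position'],Binv(o['position']),np.degrees((Rt(30).inv()*R.from_quat(o['ee_rot'])).as_rotvec()),o['ft_force'])
c=camera('wrist');import pickle;pickle.dump(c,open('w1.pkl','wb'))
print(Cam(c,1).pos, R.from_quat(o['ee_rot']).inv().apply(Cam(c,1).pos-o['position']))
cv2.imwrite('pics/w2.png',cv2.resize(c['color'][:,:,::-1],(800,600),interpolation=cv2.INTER_CUBIC))
E
```

```text
1.8167 [ 0.4722311  -0.066133    0.30545719] [-0.16138036 -0.00127003  0.30545719] [ 1.33807797 -0.00514635 -0.27278454] [0.87674698 0.05911294 0.46713639]
[ 0.34389695 -0.04076136  0.38174436] [ 0.0750995   0.0002573  -0.13150325]
```

View pics/w2.png

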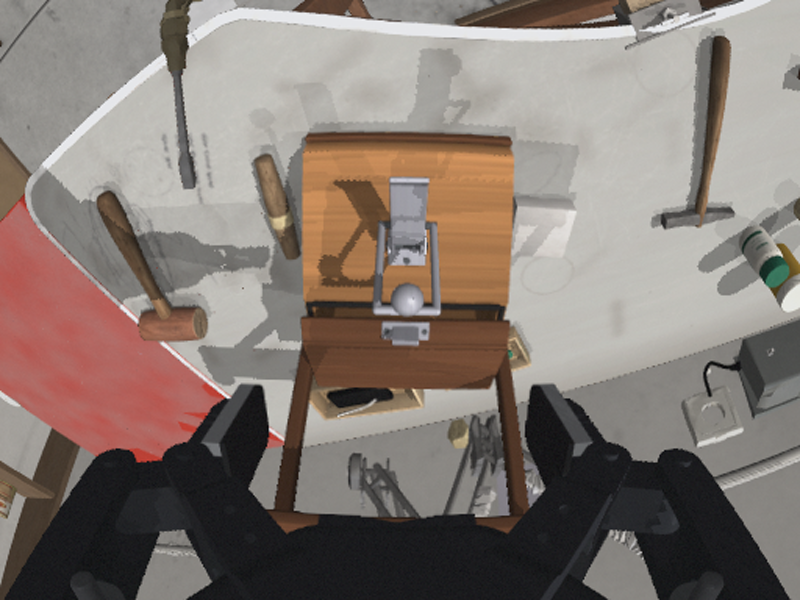

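Wrist view: slope corners near (303,142), (513,140), (303,303), (508,303); ball (407,299), keeper (405,331), lever tip edge (410,180); lid slightly open. Refining box pose and latch angles.

```bash
python3 - <<'E'
from h import *
import pickle
C=Cam(pickle.load(open('w1.pkl','rb')),1)
k=lambda u,v:np.array([(u+.5)/1.5625-.5,(v+.5)/1.5625-.5])
st=lambda u,v:(215+u/4.158,125+v/4.167)
tt=lambda u,v:(270+(u-400)/3.81,120+v/3.81)
B=np.array([[-.105,-.09,.031],[-.105,.09,.031],[0,-.09,.105],[0,.09,.105]])
ob=np.array([k(303,142),k(513,140),k(303,303),k(508,303)])
r=least_squares(lambda p:(C.proj(W(B,p))-ob).ravel(),BOX);print(r.x,r.fun.reshape(-1,2).round(2))
Bt=np.array([[-.105,.09,.031],[-.105,-.09,.031],[0,.09,.105],[0,-.09,.105],[.022,.11,.285],[.022,-.11,.285]])
obt=np.array([tt(422,350),tt(628,388),tt(455,208),tt(665,245),tt(447,122),tt(748,180)])
r2=least_squares(lambda p:np.r_[(C.proj(W(B,p))-ob).ravel(),.5*(TOP.proj(W(Bt,p))-obt).ravel()],BOX);print(r2.x)
p=r.x
bl=tri([(C,k(407,299)),(SIDE,st(320,210))]);print('ball',bl,Binv(bl,p))
kp=tri([(C,k(405,331)),(SIDE,st(197,255))]);print('keep',Binv(kp,p))
# ball from wrist radius
img=pickle.load(open('w1.pkl','rb'))['color']
# lever tip / ball fit
tip=tri([(C,k(410,180)),(SIDE,st(368,298))]);print('tip',Binv(tip,p))
bb=Binv(bl,p)[[0,2]];tp=Binv(tip,p)[[0,2]]
f=least_squares(lambda v:np.r_[latch(*v)['ball']-bb,latch(*v)['end']-tp],[1,1.9]);print(f.x,f.fun*1000)
f=least_squares(lambda v:np.r_[(C.proj(W([latch(*v)['ball'][0],0,latch(*v)['ball'][1]],p))[0]-k(407,299)),C.proj(W([latch(*v)['end'][0],0,latch(*v)['end'][1]],p))[0]-k(410,180),SIDE.proj(W([latch(*v)['ball'][0],0,latch(*v)['ball'][1]],p))[0]-st(320,210)],[1,1.9]);print(f.x,f.fun, {a:b.round(4) for a,b in latch(*f.x).items()})
E
```

```text
[ 0.6229141  -0.08913311 -0.16285415] [[-1.78  3.08]
 [ 0.29  4.43]
 [-0.12 -4.73]
 [ 1.59 -4.09]]
[ 0.6237683  -0.08945761 -0.16407346]
ball [ 0.54031391 -0.07448717  0.18938478] [-0.08388189  0.00105975  0.18938478]
keep [ 0.0143265  -0.00114753  0.13308048]
tip [-0.1263885   0.00267124  0.12501853]
[1.02138944 1.82602234] [-0.52175078  3.83507671 -5.04041499  1.38024532]
[1.06220953 1.9015754 ] [-1.1832596   0.30760175 -2.72740708 -0.17766788  1.30304808 -1.19668373] {'lp': array([-0.0705,  0.0938]), 'bar': array([-0.0605,  0.1767]), 'ball': array([-0.0877,  0.1936]), 'pad': array([-0.1101,  0.1268]), 'end': array([-0.1298,  0.1297]), 'u': array([0.1203, 0.9927])}
```

```bash
python3 - <<'E'
from h import *
import pickle
c=pickle.load(open('w1.pkl','rb'));C=Cam(c,1)
for b in [[-.105,-.09,0],[-.105,-.09,.031],[-.105,.09,.031],[0,-.09,.105],[0,.09,.105],[.022,.11,.285],[.022,-.11,.285],[.0,.09,.119]]:
    print(b,((C.proj(W(b))[0]+.5)*1.5625-.5).round(1))
g=c['color'].astype(int)
for u in (220,300):
    print([(v,tuple(g[v,u])) for v in list(range(80,104,1))])
    print([(v,tuple(g[v,u])) for v in range(186,212)])
E
```

```text
[-0.105, -0.09, 0] [306.8 139.2]
[-0.105, -0.09, 0.031] [300.3 155.1]
[-0.105, 0.09, 0.031] [510.9 156.9]
[0, -0.09, 0.105] [302.1 302. ]
[0, 0.09, 0.105] [506.5 304.4]
[0.022, 0.11, 0.285] [556.  511.6]
[0.022, -0.11, 0.285] [245.8 506.6]
[0.0, 0.09, 0.119] [508.7 316.3]
[(80, (np.int64(156), np.int64(154), np.int64(149))), (81, (np.int64(158), np.int64(155), np.int64(150))), (82, (np.int64(160), np.int64(157), np.int64(152))), (83, (np.int64(145), np.int64(143), np.int64(137))), (84, (np.int64(117), np.int64(109), np.int64(102))), (85, (np.int64(78), np.int64(53), np.int64(40))), (86, (np.int64(80), np.int64(53), np.int64(40))), (87, (np.int64(101), np.int64(67), np.int64(48))), (88, (np.int64(104), np.int64(68), np.int64(49))), (89, (np.int64(91), np.int64(61), np.int64(43))), (90, (np.int64(86), np.int64(61), np.int64(42))), (91, (np.int64(109), np.int64(78), np.int64(51))), (92, (np.int64(123), np.int64(88), np.int64(58))), (93, (np.int64(133), np.int64(93), np.int64(60))), (94, (np.int64(146), np.int64(104), np.int64(67))), (95, (np.int64(155), np.int64(110), np.int64(71))), (9
[... 3655 characters left out ...]
), np.int64(53), np.int64(39))), (199, (np.int64(88), np.int64(63), np.int64(42))), (200, (np.int64(90), np.int64(65), np.int64(42))), (201, (np.int64(91), np.int64(65), np.int64(44))), (202, (np.int64(89), np.int64(64), np.int64(43))), (203, (np.int64(83), np.int64(59), np.int64(39))), (204, (np.int64(67), np.int64(48), np.int64(34))), (205, (np.int64(75), np.int64(50), np.int64(36))), (206, (np.int64(98), np.int64(65), np.int64(45))), (207, (np.int64(103), np.int64(68), np.int64(50))), (208, (np.int64(105), np.int64(69), np.int64(50))), (209, (np.int64(107), np.int64(70), np.int64(51))), (210, (np.int64(110), np.int64(74), np.int64(53))), (211, (np.int64(107), np.int64(71), np.int64(51)))]
```

```bash
python3 - <<'E'
from h import *
import pickle
C=Cam(pickle.load(open('w1.pkl','rb')),1)
k=lambda u,v:np.array([(u+.5)/1.5625-.5,(v+.5)/1.5625-.5])
st=lambda u,v:(215+u/4.158,125+v/4.167)
tt=lambda u,v:(270+(u-400)/3.81,120+v/3.81)
B=np.array([[-.105,-.09,.031],[-.105,.09,.031],[0,-.09,.105],[0,.09,.105]])
ob=np.array([[193.2,96.7],[327.8,98.],[193.5,192.1],[324.8,194.1]])
Bt=np.array([[-.105,.09,.031],[-.105,-.09,.031],[0,.09,.105],[0,-.09,.105],[.022,.11,.285],[.022,-.11,.285]])
obt=np.array([tt(422,350),tt(628,388),tt(455,208),tt(665,245),tt(447,122),tt(748,180)])
r=least_squares(lambda p:(C.proj(W(B,p))-ob).ravel(),BOX);print(r.x,r.fun.reshape(-1,2).round(2))
r2=least_squares(lambda p:np.r_[(C.proj(W(B,p))-ob).ravel(),.5*(TOP.proj(W(Bt,p))-obt).ravel()],BOX);print(r2.x)
p=r2.x
P=lambda q:W([q[0],0,q[1]],p)
def res(v):
    g=latch(*v)
    return np.r_[C.proj(P(g['ball']))[0]-k(407,299),C.proj(P(g['end']))[0]-k(410,180),SIDE.proj(P(g['ball']))[0]-st(320,210),SIDE.proj(P(g['end']))[0]-st(368,298)]
f=least_squares(res,[1,1.9]);print(f.x,f.fun.round(2), {a:b.round(4) for a,b in latch(*f.x).items()})
bl=tri([(C,k(407,299)),(SIDE,st(320,210))]);print('ball',bl,Binv(bl,p))
open('h.py','a').write(f"\nBOX[:]={list(map(float,p))}\n")
E
```

```text
[ 0.62888623 -0.09111045 -0.17603104] [[-0.45  0.35]
 [ 0.24  0.71]
 [ 0.02 -0.53]
 [ 0.18 -0.68]]
[ 0.62915351 -0.09122945 -0.17584087]
[0.99095166 1.8704944 ] [-1.    0.11 -2.01 -0.04  0.6  -0.6   0.13  0.12] {'lp': array([-0.0709,  0.0922]), 'bar': array([-0.0642,  0.1755]), 'ball': array([-0.092 ,  0.1913]), 'pad': array([-0.1127,  0.1224]), 'end': array([-0.1326,  0.1239]), 'u': array([0.0803, 0.9968])}
ball [ 0.54031391 -0.07448717  0.18938478] [-0.0903985   0.00094285  0.18938478]
```

```bash
python3 - <<'E'
from h import *
from workcell import *
o=get_obs();r=Rt(30);z=Rt(30).as_matrix()[:,2]
tip=lambda b:W(b)-.011*z
print((r.inv()*R.from_euler('z',0)).as_matrix().round(2)[:,2], 'down in tool axes')
plan(o['position'],o['ee_rot'],[(tip([-.08,.072,.25]),r,4),(tip([.028,.072,.15]),r,5),(tip([.028,.072,.12]),r,6)])
E
```

```text
[-0.5   0.   -0.87] down in tool axes
[-9.6, 20.6, 18.5, -0.35, 0.04, 0.04]
[-9.5, 20.5, 18.5, -0.35, 0.04, 0.04]
[-9.6, 20.3, 18.7, -0.35, 0.04, 0.04]
[-9.5, 20.3, 18.9, -0.35, 0.04, 0.04]
-- 4 steps
[-8.7, -0.0, 28.1, -0.0, -0.0, -0.0]
[-8.7, -0.0, 28.1, -0.0, -0.0, -0.0]
[-8.8, -0.0, 28.1, -0.0, -0.0, -0.0]
[-8.7, -0.0, 28.1, -0.0, -0.0, -0.0]
[-8.7, -0.0, 28.2, -0.0, -0.0, -0.0]
-- 5 steps
[2.5, -0.0, 4.3, -0.0, -0.0, -0.0]
[2.5, -0.0, 4.3, -0.0, -0.0, -0.0]
[2.5, -0.0, 4.4, -0.0, -0.0, -0.0]
[2.5, -0.0, 4.3, -0.0, -0.0, -0.0]
[2.5, -0.0, 4.3, -0.0, -0.0, -0.0]
[2.5, -0.0, 4.3, -0.0, -0.0, -0.0]
-- 6 steps
```

apply_moves(
  rows=[
    {"x":-9.5,"y":20.5,"z":18.5,"ax":-0.35,"ay":0,"az":0,"gripper":1},
    {"x":-9.5,"y":20.5,"z":18.5,"ax":-0.35,"ay":0,"az":0,"gripper":1},
    {"x":-9.5,"y":20.5,"z":18.5,"ax":-0.35,"ay":0,"az":0,"gripper":1},
    {"x":-9.5,"y":20.5,"z":19,"ax":-0.35,"ay":0,"az":0,"gripper":1},
    {"x":0,"y":0,"z":0,"ax":0,"ay":0,"az":0,"gripper":1},
  ],
)

```text
clock: 2.28
position: [0.5563, 0.0077, 0.2554]
ee_rot: [0.078, 0.963, -0.022, 0.256]
ft_force: [-1.1, -0.1, -0.2]
grip_width: 0.299
grasp_force: 0.0
```

apply_moves(
  rows=[
    {"x":-8.7,"y":0,"z":28,"ax":0,"ay":0,"az":0,"gripper":1},
    {"x":-8.7,"y":0,"z":28,"ax":0,"ay":0,"az":0,"gripper":1},
    {"x":-8.7,"y":0,"z":28,"ax":0,"ay":0,"az":0,"gripper":1},
    {"x":-8.7,"y":0,"z":28,"ax":0,"ay":0,"az":0,"gripper":1},
    {"x":-8.7,"y":0,"z":28,"ax":0,"ay":0,"az":0,"gripper":1},
  ],
)

```text
clock: 2.7
position: [0.662, -0.0136, 0.1577]
ee_rot: [0.08, 0.963, -0.022, 0.257]
ft_force: [0.3, 2.0, 0.0]
grip_width: -0.001
grasp_force: 0.0
```

apply_moves(
  rows=[
    {"x":2,"y":0,"z":3.5,"ax":0,"ay":0,"az":0,"gripper":1},
    {"x":2,"y":0,"z":3.5,"ax":0,"ay":0,"az":0,"gripper":1},
    {"x":2,"y":0,"z":3.5,"ax":0,"ay":0,"az":0,"gripper":1},
    {"x":0,"y":0,"z":0,"ax":0,"ay":0,"az":0,"gripper":1},
  ],
)

```text
clock: 3.03
position: [0.6606, -0.0132, 0.1466]
ee_rot: [0.08, 0.963, -0.022, 0.257]
ft_force: [-0.3, -0.4, 0.0]
grip_width: 0.003
grasp_force: 0.0
```

```bash
python3 - <<'E'
from h import *
from workcell import *
o=get_obs();z=R.from_quat(o['ee_rot']).as_matrix()[:,2]
print(Binv(o['position']+.011*z),o['ft_force'])
E
```

```text
[0.02275321 0.0823213  0.13708337] [-0.26336889 -0.36266782  0.0246409 ]
```

apply_moves(
  rows=[
    {"x":0,"y":-9,"z":3,"ax":0,"ay":0,"az":0,"gripper":1},
    {"x":1.5,"y":0,"z":2.6,"ax":0,"ay":0,"az":0,"gripper":1},
    {"x":1.5,"y":0,"z":2.6,"ax":0,"ay":0,"az":0,"gripper":1},
    {"x":1.5,"y":0,"z":2.6,"ax":0,"ay":0,"az":0,"gripper":1},
  ],
)

```text
clock: 3.37
position: [0.6601, -0.0224, 0.1351]
ee_rot: [0.081, 0.963, -0.022, 0.256]
ft_force: [-6.2, 0.5, 3.0]
grip_width: 0.001
grasp_force: 2.5
```

apply_moves(
  rows=[
    {"x":1.5,"y":0,"z":2.6,"ax":0,"ay":0,"az":0,"gripper":1},
    {"x":1,"y":0,"z":1.7,"ax":0,"ay":0,"az":0,"gripper":1},
  ],
)

```text
clock: 3.53
position: [0.6607, -0.0223, 0.1313]
ee_rot: [0.081, 0.963, -0.021, 0.257]
ft_force: [-27.5, 2.1, 33.2]
grip_width: -0.002
grasp_force: 21.1
```

apply_moves(
  rows=[
    {"x":1,"y":0,"z":1.7,"ax":0,"ay":0,"az":0,"gripper":1},
    {"x":1,"y":0,"z":1.7,"ax":0,"ay":0,"az":0,"gripper":1},
  ],
)

```text
clock: 3.7
position: [0.6614, -0.0222, 0.1302]
ee_rot: [0.081, 0.962, -0.02, 0.258]
ft_force: [-57.9, 4.3, 67.7]
grip_width: -0.0
grasp_force: 43.8
```

```bash
python3 - <<'E'
from h import *
from workcell import *
o=get_obs();z=R.from_quat(o['ee_rot']).as_matrix()[:,2]
print(Binv(o['position']+.011*z),o['ft_force'])
E
```

```text
[0.02513516 0.07370114 0.12066294] [-57.91116266   4.25350205  67.65036786]
```

apply_moves(
  rows=[
    {"x":-0.5,"y":0,"z":-1,"ax":0,"ay":0,"az":0,"gripper":1},
    {"x":0,"y":0,"z":0,"ax":0,"ay":0,"az":0,"gripper":1},
    {"x":0,"y":0,"z":0,"ax":0,"ay":0,"az":0,"gripper":1},
  ],
)

```text
clock: 3.95
position: [0.661, -0.0222, 0.1309]
ee_rot: [0.081, 0.963, -0.02, 0.258]
ft_force: [-37.3, 2.7, 41.9]
grip_width: 0.0
grasp_force: 28.1
```

apply_moves(
  rows=[
    {"x":0,"y":0,"z":-10,"ax":0,"ay":0,"az":0,"gripper":1},
    {"x":0,"y":0,"z":-25,"ax":0,"ay":0,"az":0,"gripper":1},
    {"x":0,"y":0,"z":-35,"ax":0,"ay":0,"az":0,"gripper":1},
    {"x":0,"y":0,"z":-35,"ax":0,"ay":0,"az":0,"gripper":1},
    {"x":0,"y":0,"z":-15,"ax":0,"ay":0,"az":0,"gripper":1},
  ],
)

```text
clock: 4.37
position: [0.6018, -0.0124, 0.2358]
ee_rot: [0.081, 0.962, -0.021, 0.259]
ft_force: [1.5, 0.9, 0.4]
grip_width: -0.003
grasp_force: 0.0
```

```bash
python3 - <<'E'
from h import *
from workcell import *
o=get_obs();r=Rt(30);z=r.as_matrix()[:,2]
ball=W([-.091,.001,.191])
print(o['clock'],Binv(o['position']))
plan(o['position'],o['ee_rot'],[(ball+.008*z-.08*z,r,5)])
E
```

```text
4.3667 [-0.04076345  0.07283016  0.23579903]
[13.2, -14.2, -11.8, 0.07, 0.03, 0.08]
[13.3, -14.2, -11.8, 0.07, 0.03, 0.08]
[13.2, -14.3, -11.7, 0.07, 0.03, 0.08]
[13.2, -14.3, -11.7, 0.07, 0.03, 0.08]
[13.2, -14.3, -11.7, 0.07, 0.03, 0.08]
-- 5 steps
```

apply_moves(
  rows=[
    {"x":13,"y":-14,"z":-12,"ax":0,"ay":0,"az":0,"gripper":0.5},
    {"x":13,"y":-14,"z":-12,"ax":0,"ay":0,"az":0,"gripper":0.3},
    {"x":13,"y":-14.5,"z":-11.5,"ax":0,"ay":0,"az":0,"gripper":0.3},
    {"x":13.5,"y":-14.5,"z":-11.5,"ax":0,"ay":0,"az":0,"gripper":0.3},
    {"x":13.5,"y":-14.5,"z":-11.5,"ax":0,"ay":0,"az":0,"gripper":0.3},
  ],
)

```text
clock: 4.78
position: [0.504, -0.0691, 0.2498]
ee_rot: [0.08, 0.963, -0.021, 0.258]
ft_force: [0.6, -0.7, 0.3]
grip_width: 0.697
grasp_force: 0.0
```

```bash
python3 - <<'E'
from workcell import *
from h import *
import pickle
o=get_obs();print(o['clock'],Binv(o['position']),o['ft_force'])
c=camera('wrist');pickle.dump(c,open('w2.pkl','wb'));s=camera('side');pickle.dump(s,open('s2.pkl','wb'))
C=Cam(c,1)
for n,b in [('ball',[-.092,0,.1913]),('bar',[-.0642,0,.1755]),('end',[-.1326,0,.1239])]: print(n,((C.proj(W(b))[0]-[100,60])*2.5).round(),SIDE.proj(W(b))[0].round(1))
a=cv2.resize(c['color'][60:300,100:420,::-1],(800,600),interpolation=cv2.INTER_CUBIC)
i=cv2.resize(s['color'][150:240,220:310,::-1],(270,270),interpolation=cv2.INTER_CUBIC)
a[:270,530:]=i
cv2.imwrite('pics/w3.png',a)
E
```

```text
4.7833 [-1.27098189e-01 -1.19329048e-04  2.49793396e-01] [ 0.62202777 -0.72083941  0.33948209]
ball [382. 391.] [292.6 174.8]
bar [382. 407.] [283.9 178. ]
end [384. 143.] [303.6 196.6]
```

View pics/w3.png

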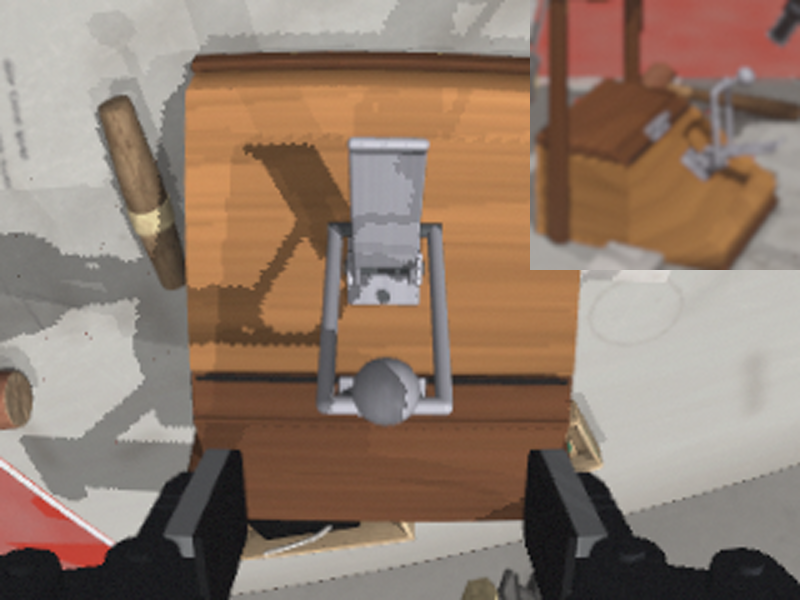

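Lid is shut; ball at (386,391), bar at (386,407) and handle end at (389,143), all within about 1 mm of my latch model. Going in to pinch the ball.

```bash
python3 - <<'E'
from h import *
from workcell import *
o=get_obs();r=Rt(30);z=r.as_matrix()[:,2]
ball=W([-.0915,.001,.191])
plan(o['position'],o['ee_rot'],[(ball+.008*z,r,5)])
E
```

```text
[-0.3, 0.4, 15.5, 0.06, -0.0, 0.06]
[-0.4, 0.5, 15.4, 0.06, -0.0, 0.06]
[-0.3, 0.4, 15.5, 0.06, -0.0, 0.06]
[-0.4, 0.5, 15.4, 0.06, -0.0, 0.06]
[-0.3, 0.5, 15.5, 0.06, -0.0, 0.06]
-- 5 steps
```

apply_moves(
  rows=[
    {"x":-0.4,"y":0.5,"z":15.5,"ax":0,"ay":0,"az":0,"gripper":0.3},
    {"x":-0.4,"y":0.5,"z":15.5,"ax":0,"ay":0,"az":0,"gripper":0.3},
    {"x":-0.4,"y":0.5,"z":15.5,"ax":0,"ay":0,"az":0,"gripper":0.3},
    {"x":-0.4,"y":0.5,"z":15.5,"ax":0,"ay":0,"az":0,"gripper":0.3},
    {"x":-0.4,"y":0.5,"z":15.5,"ax":0,"ay":0,"az":0,"gripper":0.3},
  ],
)

```text
clock: 5.3
position: [0.5459, -0.0727, 0.1829]
ee_rot: [0.08, 0.963, -0.021, 0.258]
ft_force: [-0.1, 0.4, -0.1]
grip_width: 0.699
grasp_force: 0.0
```

apply_moves(
  rows=[
    {"x":0,"y":0,"z":0,"ax":0,"ay":0,"az":0,"gripper":0.65},
    {"x":0,"y":0,"z":0,"ax":0,"ay":0,"az":0,"gripper":0.75},
    {"x":0,"y":0,"z":0,"ax":0,"ay":0,"az":0,"gripper":1},
    {"x":0,"y":0,"z":0,"ax":0,"ay":0,"az":0,"gripper":1},
    {"x":0,"y":0,"z":0,"ax":0,"ay":0,"az":0,"gripper":1},
  ],
  newtons=30,
)

```text
clock: 5.72
position: [0.5449, -0.0749, 0.1838]
ee_rot: [0.081, 0.963, -0.022, 0.257]
ft_force: [-2.0, -7.6, 1.1]
grip_width: 0.211
grasp_force: 29.2
```

```bash
python3 - <<'E'
from h import *
from workcell import *
o=get_obs();r=R.from_quat(o['ee_rot']);z=r.as_matrix()[:,2]
print(o['grip_width']*85,o['grasp_force'],o['ft_force'])
g=Binv(o['position']-.008*z);print('grasp pt',g)
# assume ball at grasp point -> latch angles
f=least_squares(lambda v:latch(*v)['ball']-g[[0,2]],[1,1.87]);print(f.x,f.fun)
off=g[[0,2]]-latch(.99,1.87)['ball'];print('model offset',off)
wps=[]
for l,e,n in [(1.2,.75,4),(1.45,.5,4),(1.5,.1,6),(1.5,-.2,5),(1.48,-.38,4)]:
    L=latch(l,l+e);b=L['ball']
    d=L['bar']-[0,.105]
    print(l,e,'ball',b.round(4),'bar s,n',(d@S*1000).round(1),(d@N*1000).round(1))
    wps.append((W([b[0],g[1],b[1]])+.008*Rt(30).as_matrix()[:,2],Rt(30),n))
plan(o['position'],o['ee_rot'],wps)
E
```

```text
17.972966113788235 29.217413663864136 [-2.04341301 -7.61561371  1.09756871]
grasp pt [-0.08980785  0.00133963  0.19069424]
[0.94374962 1.79915113] [ 1.71624289e-08 -1.14201378e-08]
model offset [ 0.00226031 -0.00052753]
1.2 0.75 ball [-0.0777  0.1976] bar s,n -0.6 90.0
1.45 0.5 ball [-0.0496  0.2013] bar s,n 16.7 75.4
1.5 0.1 ball [-0.0114  0.1876] bar s,n 27.5 44.0
1.5 -0.2 ball [0.0114 0.1677] bar s,n 26.3 19.1
1.48 -0.38 ball [0.0215 0.1524] bar s,n 21.6 4.6
[-3.5, -0.0, 0.0, 0.03, -0.02, 0.09]
[-3.5, -0.0, 0.0, 0.03, -0.02, 0.09]
[-3.5, -0.1, 0.1, 0.03, -0.02, 0.09]
[-3.5, 0.0, -0.0, 0.03, -0.02, 0.09]
-- 4 steps
[-6.5, 0.0, 2.7, 0.0, -0.0, 0.0]
[-6.6, 0.0, 2.7, 0.0, -0.0, 0.0]
[-6.5, 0.0, 2.7, 0.0, -0.0, 0.0]
[-6.5, 0.0, 2.7, 0.0, -0.0, 0.0]
-- 4 steps
[-4.4, 0.0, 5.2, 0.0, -0.0, 0.0]
[-4.4, 0.0, 5.1, 0.0, -0.0, 0.0]
[-4.4, 0.0, 5.2, 0.0, -0.0, 0.0]
[-4.3, 0.0, 5.1, 0.0, -0.0, 0.0]
[-4.4, 0.0, 5.2, 0.0, -0.0, 0.0]
[-4.4, 0.0, 5.2, 0.0, -0.0, 0.0]
-- 6 steps
[-2.0, -0.0, 5.7, 0.0, -0.0, 0.0]
[-1.9, -0.0, 5.7, 0.0, -0.0, 0.0]
[-2.0, -0.0, 5.8, 0.0, -0.0, 0.0]
[-1.9, -0.0, 5.7, 0.0, -0.0, 0.0]
[-2.0, -0.0, 5.7, 0.0, -0.0, 0.0]
-- 5 steps
[-0.3, -0.0, 4.6, 0.0, -0.0, 0.0]
[-0.3, -0.0, 4.5, 0.0, -0.0, 0.0]
[-0.2, -0.0, 4.6, 0.0, -0.0, 0.0]
[-0.3, -0.0, 4.6, 0.0, -0.0, 0.0]
-- 4 steps
```

apply_moves(
  rows=[
    {"x":-3.5,"y":-0.5,"z":0,"ax":0,"ay":0,"az":0,"gripper":1},
    {"x":-3.5,"y":-0.5,"z":0,"ax":0,"ay":0,"az":0,"gripper":1},
    {"x":-3.5,"y":0,"z":0,"ax":0,"ay":0,"az":0,"gripper":1},
    {"x":-3.5,"y":0,"z":0,"ax":0,"ay":0,"az":0,"gripper":1},
  ],
)

```text
clock: 6.05
position: [0.5563, -0.077, 0.1897]
ee_rot: [0.081, 0.963, -0.022, 0.256]
ft_force: [-1.6, -6.6, -5.1]
grip_width: 0.21
grasp_force: 29.4
```

apply_moves(
  rows=[
    {"x":-6.5,"y":0,"z":2.7,"ax":0,"ay":0,"az":0,"gripper":1},
    {"x":-6.5,"y":0,"z":2.7,"ax":0,"ay":0,"az":0,"gripper":1},
    {"x":-6.5,"y":0,"z":2.7,"ax":0,"ay":0,"az":0,"gripper":1},
    {"x":-6.5,"y":0,"z":2.7,"ax":0,"ay":0,"az":0,"gripper":1},
  ],
)

```text
clock: 6.38
position: [0.584, -0.0821, 0.1932]
ee_rot: [0.081, 0.963, -0.022, 0.256]
ft_force: [-2.9, -7.4, -4.2]
grip_width: 0.205
grasp_force: 29.3
```

```bash
cat > chk.py <<'E'
from h import *
from workcell import *
o=get_obs();r=R.from_quat(o['ee_rot']);z=r.as_matrix()[:,2]
print(o['clock'],'w',o['grip_width']*85,o['grasp_force'],'F',o['ft_force'])
g=Binv(o['position']-.008*z);print('grasp pt',g)
f=least_squares(lambda v:latch(*v)['ball']-g[[0,2]],[1.4,1.7]);d=latch(*f.x)['bar']-[0,.105];print('lever',f.x[0],'e',f.x[1]-f.x[0],f.fun,'bar s,n',d@S,d@N)
s=camera('side')
i=s['color'][150:240,220:310,::-1];cv2.imwrite('pics/s_%d.png'%(o['clock']*100),cv2.resize(i,(540,540),interpolation=cv2.INTER_CUBIC))
for l in (1.0,1.2,1.4,1.5):
    e=latch(l,l)['end'];print(l,((SIDE.proj(W([e[0],0,e[1]]))[0]-[220,150])*6).round())
E
python3 chk.py
```

```text
6.3833 w 17.39371300641418 29.28965002298355 F [-2.93651516 -7.36734137 -4.17061028]
grasp pt [-0.0500691   0.00105439  0.20018531]
lever 1.3921578549590465 e 0.4971443653908443 [ 1.60708281e-08 -6.22136217e-08] bar s,n 0.015546638408766043 0.07476175818401999
1.0 [501. 278.]
1.2 [487. 248.]
1.4 [467. 220.]
1.5 [455. 208.]
```

apply_moves(
  rows=[
    {"x":-4.4,"y":-0.5,"z":5.2,"ax":0,"ay":0,"az":0,"gripper":1},
    {"x":-4.4,"y":-0.5,"z":5.2,"ax":0,"ay":0,"az":0,"gripper":1},
    {"x":-4.4,"y":0,"z":5.2,"ax":0,"ay":0,"az":0,"gripper":1},
    {"x":-4.4,"y":0,"z":5.2,"ax":0,"ay":0,"az":0,"gripper":1},
    {"x":-4.4,"y":0,"z":5.2,"ax":0,"ay":0,"az":0,"gripper":1},
  ],
)

```text
clock: 6.85
position: [0.6162, -0.0882, 0.1825]
ee_rot: [0.081, 0.963, -0.022, 0.257]
ft_force: [-2.9, -6.2, -0.8]
grip_width: 0.205
grasp_force: 29.9
```

apply_moves(
  rows=[
    {"x":-4.4,"y":0,"z":5.2,"ax":0,"ay":0,"az":0,"gripper":1},
    {"x":0,"y":0,"z":0,"ax":0,"ay":0,"az":0,"gripper":1},
  ],
)

```text
clock: 7.02
position: [0.6226, -0.0895, 0.1797]
ee_rot: [0.081, 0.963, -0.023, 0.257]
ft_force: [-1.7, -6.0, -0.1]
grip_width: 0.208
grasp_force: 29.9
```

```bash
python3 chk.py; ls -t pics|head -1;cp pics/$(ls -t pics|head -1) pics/v1.png
```

```text
7.0167 w 17.65508676142759 29.930258989334106 F [-1.65049989 -6.02935925 -0.0886189 ]
grasp pt [-0.01072463  0.00055912  0.18659563]
lever 1.4771123154247858 e 0.08851545589239196 [-4.02069069e-08 -6.20667317e-08] bar s,n 0.027132608702600532 0.042910731725389
1.0 [501. 278.]
1.2 [487. 248.]
1.4 [467. 220.]
1.5 [455. 208.]
s_701.png
```

View pics/v1.png

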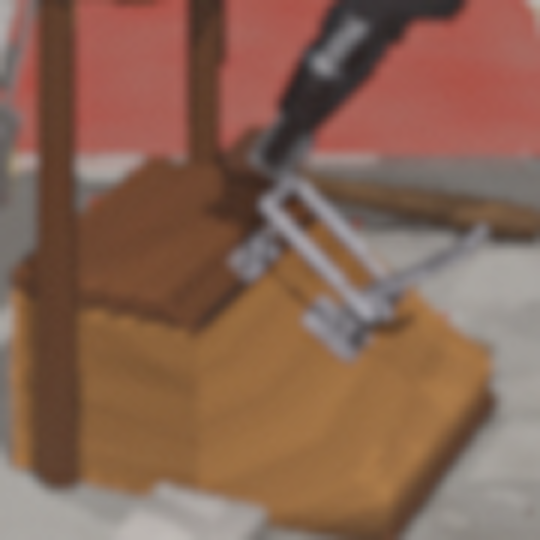

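Side view: loop bar near (272,195) above and behind the keeper (255,255), lever end (487,232) ≈1.25 rad – a bit lower than modelled. I'll push 4 mm further up the slope while lowering.

apply_moves(
  rows=[
    {"x":-4,"y":0,"z":2,"ax":0,"ay":0,"az":0,"gripper":1},
    {"x":-3,"y":0,"z":5.5,"ax":0,"ay":0,"az":0,"gripper":1},
    {"x":-2,"y":0,"z":5.7,"ax":0,"ay":0,"az":0,"gripper":1},
    {"x":-2,"y":0,"z":5.7,"ax":0,"ay":0,"az":0,"gripper":1},
  ],
)

```text
clock: 7.4
position: [0.6412, -0.0927, 0.1693]
ee_rot: [0.081, 0.963, -0.022, 0.257]
ft_force: [-2.2, -6.2, -0.2]
grip_width: 0.211
grasp_force: 30.2
```

apply_moves(
  rows=[
    {"x":-1.5,"y":0,"z":5.7,"ax":0,"ay":0,"az":0,"gripper":1},
    {"x":-1,"y":0,"z":4.5,"ax":0,"ay":0,"az":0,"gripper":1},
    {"x":0,"y":0,"z":0,"ax":0,"ay":0,"az":0,"gripper":1},
  ],
)

```text
clock: 7.65
position: [0.6486, -0.0942, 0.1616]
ee_rot: [0.081, 0.963, -0.023, 0.257]
ft_force: [-1.1, -7.6, 0.8]
grip_width: 0.207
grasp_force: 30.2
```

```bash
python3 chk.py|head -3; cp pics/$(ls -t pics|head -1) pics/v2.png
```

```text
7.65 w 17.605934076222745 30.23594856262207 F [-1.12810123 -7.63690119  0.80969977]
grasp pt [0.01571122 0.00048436 0.16851157]
lever 1.6736342670764983 e -0.22408994628713308 [-9.64211350e-13 -1.07072684e-12] bar s,n 0.029691809630701723 0.017739098087456752
```

apply_moves(
  rows=[
    {"x":-0.5,"y":0,"z":4,"ax":0,"ay":0,"az":0,"gripper":1},
    {"x":-0.5,"y":0,"z":4,"ax":0,"ay":0,"az":0,"gripper":1},
  ],
)

```text
clock: 7.87
position: [0.6535, -0.0949, 0.1559]
ee_rot: [0.081, 0.963, -0.022, 0.258]
ft_force: [-2.1, -7.8, 1.2]
grip_width: 0.205
grasp_force: 30.1
```

apply_moves(
  rows=[
    {"x":0,"y":0,"z":3,"ax":0,"ay":0,"az":0,"gripper":1},
    {"x":2,"y":0,"z":2,"ax":0,"ay":0,"az":0,"gripper":1},
    {"x":0,"y":0,"z":0,"ax":0,"ay":0,"az":0,"gripper":1},
  ],
)

```text
clock: 8.12
position: [0.6542, -0.0951, 0.1503]
ee_rot: [0.081, 0.962, -0.022, 0.258]
ft_force: [-2.2, -7.6, 0.8]
grip_width: 0.209
grasp_force: 30.1
```

```bash
python3 chk.py|head -3; cp pics/$(ls -t pics|head -1) pics/v2.png
```

```text
8.1167 w 17.734474121569782 30.081346929073334 F [-2.24158073 -7.61448103  0.79525193]
grasp pt [0.02135722 0.00051183 0.15726899]
lever 1.588146461179401 e -0.3448609891925196 [-1.05922215e-13 -1.07247544e-13] bar s,n 0.024966010963802354 0.007837587004066855
```

View pics/v2.png

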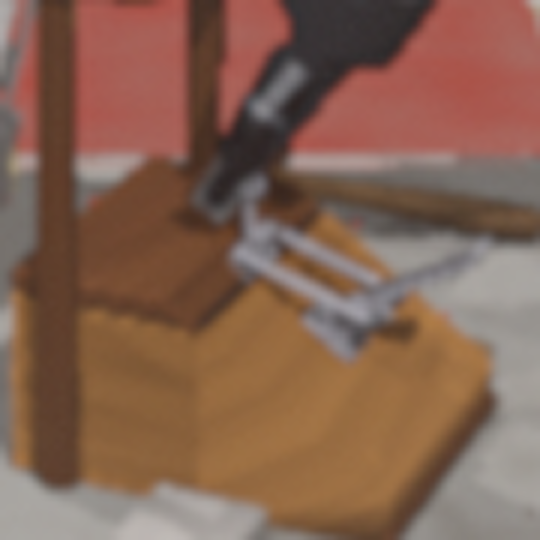

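Side view: ball at (255,185) has worked to the robot-side edge of the fingers (210,205); lever end at (487,240). Computing where the ball really is.

```bash
python3 - <<'E'
from h import *
def plane(uv,y=0.0):
    d=SIDE.ray(uv);n=W([0,1,0])-W([0,0,0]);p0=W([0,y,0]);t=n@(p0-SIDE.pos)/(n@d);return Binv(SIDE.pos+t*d)
px=lambda u,v:(220+u/6,150+v/6)
b=plane(px(255,185));print('ball',b);e=plane(px(488,238));print('end',e)
f=least_squares(lambda v:np.r_[latch(*v)['ball']-b[[0,2]],latch(*v)['end']-e[[0,2]]],[1.3,1.]);print(f.x,f.x[1]-f.x[0],f.fun)
d=latch(*f.x)['bar']-[0,.105];print(d@S,d@N)
for l in (1.1,1.2,1.3,1.4):
  for n in (.005,):
    e=np.arcsin((n-((latch(l,l)['lp']-[0,.105])@N))/.0835);L=latch(l,l+e);print(l,e,L['ball'],(L['bar']-[0,.105])@S,[((SIDE.proj(W([L[k][0],0,L[k][1]]))[0]-[220,150])*6).round() for k in('ball','end','bar')])
E
```

```text
ball [8.41061201e-03 1.53594172e-16 1.52704156e-01]
end [-1.23558210e-01  1.52579242e-16  1.46283735e-01]
[1.23505893 0.9529339 ] -0.28212502894468716 [ 0.00485534  0.00346075  0.00219109 -0.00328151]
0.019174000176731727 0.010207651617953848
1.1 -0.3266420034110775 [0.01468899 0.14963179] 0.015541005330473673 [array([244., 188.]), array([495., 263.]), array([251., 243.])]
1.2 -0.34265949395710715 [0.01634548 0.1503561 ] 0.01694565260033213 [array([241., 187.]), array([487., 248.]), array([249., 241.])]
1.3 -0.3563349151970956 [0.01806221 0.15118064] 0.018515460791399933 [array([238., 185.]), array([477., 234.]), array([247., 240.])]
1.4 -0.3674981316390581 [0.01982867 0.15210554] 0.02024355720910676 [array([235., 183.]), array([467., 220.]), array([245., 237.])]
```

```bash
python3 - <<'E'
from workcell import *
from h import *
import pickle
c=camera('wrist');pickle.dump(c,open('w4.pkl','wb'));C=Cam(c,1)
a=cv2.resize(c['color'][90:330,160:360,::-1],(500,600),interpolation=cv2.INTER_CUBIC)
w=pickle.load(open('w2.pkl','rb'))
s=camera('side')['color'][165:205,245:300,::-1]
o=np.zeros((600,800,3),np.uint8);o[:,:500]=a;o[:218,500:]=cv2.resize(s,(300,218),interpolation=cv2.INTER_CUBIC)
cv2.imwrite('pics/w4.png',o)
for l in (1.2,1.3,1.4):
    e=np.arcsin((.005-((latch(l,l)['lp']-[0,.105])@N))/.0835);L=latch(l,l+e);print(l,[((C.proj(W([L[k][0],0,L[k][1]]))[0]-[160,90])*2.5).round() for k in('ball','end','bar')])
for s_,n in [(.014,.005),(.014,.02),(.01,.02)]:
    q=np.array([0,.105])+s_*S+n*N;print(s_,n,((C.proj(W([q[0],0,q[1]]))[0]-[160,90])*2.5).round())
E
```

```text
1.2 [array([230., 407.]), array([ 238., -495.]), array([231., 268.])]
1.3 [array([230., 415.]), array([ 237., -457.]), array([231., 275.])]
1.4 [array([230., 424.]), array([ 237., -404.]), array([231., 283.])]
0.014 0.005 [231. 254.]
0.014 0.02 [231. 269.]
0.01 0.02 [231. 249.]
```

View pics/w4.png

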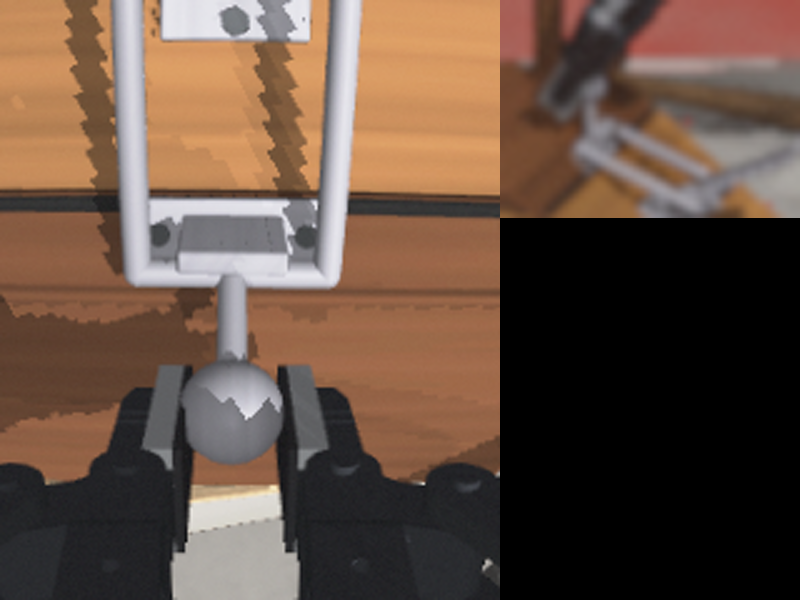

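Wrist view: crossbar (ends at row 275) lies behind and below the top of the keeper tongue (rows 220–272), ball at (232,412) – matches the model for hooked, lever ≈1.3. Releasing and backing off.

apply_moves(
  rows=[
    {"x":0,"y":0,"z":0,"ax":0,"ay":0,"az":0,"gripper":0.4},
    {"x":0,"y":0,"z":0,"ax":0,"ay":0,"az":0,"gripper":0.4},
    {"x":0,"y":0,"z":0,"ax":0,"ay":0,"az":0,"gripper":0.4},
    {"x":0,"y":0,"z":-10,"ax":0,"ay":0,"az":0,"gripper":0.4},
    {"x":0,"y":0,"z":-20,"ax":0,"ay":0,"az":0,"gripper":0.4},
  ],
)

```text
clock: 8.68
position: [0.6386, -0.0899, 0.1741]
ee_rot: [0.079, 0.963, -0.022, 0.256]
ft_force: [-0.4, 0.3, 0.4]
grip_width: 0.601
grasp_force: 0.0
```

apply_moves(
  rows=[
    {"x":0,"y":0,"z":-30,"ax":0,"ay":0,"az":0,"gripper":0.4},
    {"x":0,"y":0,"z":-30,"ax":0,"ay":0,"az":0,"gripper":1},
    {"x":0,"y":0,"z":-10,"ax":0,"ay":0,"az":0,"gripper":1},
  ],
)

```text
clock: 8.93
position: [0.6049, -0.0847, 0.2401]
ee_rot: [0.08, 0.962, -0.021, 0.259]
ft_force: [1.0, 0.1, 0.8]
grip_width: 0.331
grasp_force: 0.0
```

```bash
python3 - <<'E'
from workcell import *
from h import *
import pickle
o=get_obs();print(o['clock'],Binv(o['position']),o['ft_force'])
c=camera('wrist');pickle.dump(c,open('w5.pkl','wb'));C=Cam(c,1)
g=c['color']
# bright ball / bar position: grey low-saturation pixels near the predicted ones
for l in (1.15,1.25,1.35):
    e=np.arcsin((.005-((latch(l,l)['lp']-[0,.105])@N))/.0835);L=latch(l,l+e);print(l,[C.proj(W([L[k][0],0,L[k][1]]))[0].round(1) for k in('ball','end','bar')])
hsv=cv2.cvtColor(g,cv2.COLOR_RGB2HSV);m=((hsv[...,1]<45)&(hsv[...,2]>70)).astype(np.uint8)
for v in range(20,300,4):
    u=np.where(m[v,215:295])[0]
    print(v,(u.min()+215,u.max()+215,len(u)) if len(u) else '-',end='; ')
E
```

```text
8.9333 [-0.02504827  0.00218731  0.24007025] [0.98593535 0.07852194 0.75171207]
1.15 [array([249.9, 189.8]), array([250.8,   1.1]), array([250.1, 159.6])]
1.25 [array([249.8, 192. ]), array([250.6,  12. ]), array([250.1, 161.3])]
1.35 [array([249.8, 194.3]), array([250.4,  24.7]), array([250.1, 163.2])]
20 (np.int64(231), np.int64(273), 43); 24 (np.int64(232), np.int64(273), 42); 28 (np.int64(232), np.int64(273), 42); 32 (np.int64(232), np.int64(272), 41); 36 (np.int64(233), np.int64(272), 40); 40 (np.int64(233), np.int64(271), 39); 44 (np.int64(233), np.int64(271), 39); 48 (np.int64(233), np.int64(270), 38); 52 (np.int64(233), np.int64(270), 38); 56 (np.int64(234), np.int64(270), 37); 60 (np.int64(225), np.int64(272), 41); 64 (np.int64(222), np.int64(281), 60); 68 (np.int64(222), np.int64(280), 51); 72 (np.int64(223), np.int64(280), 51); 76 (np.int64(223), np.int64(280), 53); 80 (np.int64(223), np.int64(280), 55); 84 (np.int64(223), np.int64(280), 44); 88 (np.int64(223), np.int64(279), 53); 92 (np.int64(223), np.int64(279), 49); 96 (np.int64(223), np.int64(279), 51); 100 (np.int64(2
[... 1049 characters left out ...]
220 -; 224 -; 228 -; 232 (np.int64(238), np.int64(278), 19); 236 (np.int64(215), np.int64(293), 35); 240 (np.int64(215), np.int64(294), 32); 244 (np.int64(215), np.int64(294), 29); 248 (np.int64(215), np.int64(294), 28); 252 (np.int64(215), np.int64(294), 25); 256 (np.int64(215), np.int64(294), 41); 260 (np.int64(215), np.int64(294), 60); 264 (np.int64(215), np.int64(294), 58); 268 (np.int64(215), np.int64(294), 56); 272 (np.int64(215), np.int64(294), 57); 276 (np.int64(215), np.int64(294), 60); 280 (np.int64(227), np.int64(281), 55); 284 (np.int64(226), np.int64(281), 56); 288 (np.int64(226), np.int64(281), 56); 292 (np.int64(225), np.int64(282), 58); 296 (np.int64(224), np.int64(283), 60);
```

```bash
python3 - <<'E'
from workcell import *
from h import *
o=get_obs();r=Rt(38);M=r.as_matrix();off=.011*M[:,0]+.011*M[:,2]
def pt(l,gap=0,up=0):
    p=latch(l,l)['pad'];f=np.cos(l)*N+np.sin(l)*S;q=p+gap*f+[0,up];return W([q[0],.0,q[1]])-off
for l in(1.3,1.2,0):print(l,latch(l,l)['pad'],latch(l,l)['end'])
plan(o['position'],o['ee_rot'],[(pt(1.3,.02,.05),r,4),(pt(1.3,.012),r,3)]+[(pt(l,0),r,2) for l in(1.15,1.0,.85,.7,.55,.4,.3,.2,.1,0)])
E
```

```text
1.3 [-0.09915213  0.14013219] [-0.11763148  0.14758293]
1.2 [-0.10412708  0.13486261] [-0.12325795  0.14043127]
0 [-0.11284202  0.0534546 ] [-0.12496445  0.03764173]
[15.4, -0.5, -3.3, 0.11, -1.95, 0.1]
[15.2, -0.6, -3.8, 0.11, -1.95, 0.1]
[15.1, -0.6, -4.3, 0.11, -1.95, 0.1]
[15.0, -0.6, -4.8, 0.11, -1.95, 0.1]
-- 4 steps
[12.8, -0.0, 13.7, 0.01, -0.0, 0.0]
[12.9, -0.0, 13.7, 0.01, -0.0, 0.0]
[12.8, -0.0, 13.7, 0.01, -0.0, 0.0]
-- 3 steps
[11.2, -0.0, 2.3, -0.01, -0.0, 0.0]
[11.3, -0.0, 2.2, -0.01, -0.0, 0.0]
-- 2 steps
[5.1, -0.0, 1.8, 0.0, -0.0, 0.0]
[5.1, -0.0, 1.7, 0.0, -0.0, 0.0]
-- 2 steps
[4.9, -0.0, 2.5, 0.0, -0.0, 0.0]
[4.8, -0.0, 2.5, 0.0, -0.0, 0.0]
-- 2 steps
[4.4, -0.0, 3.2, 0.0, -0.0, 0.0]
[4.4, -0.0, 3.2, 0.0, -0.0, 0.0]
-- 2 steps
[3.9, -0.0, 3.8, 0.0, -0.0, 0.0]
[3.9, -0.0, 3.8, 0.0, -0.0, 0.0]
-- 2 steps
[3.2, -0.0, 4.3, 0.0, -0.0, 0.0]
[3.3, -0.0, 4.3, 0.0, -0.0, 0.0]
-- 2 steps
[1.8, -0.0, 3.2, 0.0, -0.0, 0.0]
[1.8, -0.0, 3.1, 0.0, -0.0, 0.0]
-- 2 steps
[1.5, -0.0, 3.3, 0.0, -0.0, 0.0]
[1.4, -0.0, 3.4, 0.0, -0.0, 0.0]
-- 2 steps
[1.2, -0.0, 3.4, 0.0, -0.0, 0.0]
[1.1, -0.0, 3.4, 0.0, -0.0, 0.0]
-- 2 steps
[0.8, -0.0, 3.6, 0.0, -0.0, 0.0]
[0.8, -0.0, 3.5, 0.0, -0.0, 0.0]
-- 2 steps
```

apply_moves(
  rows=[
    {"x":15.3,"y":-0.5,"z":-3.5,"ax":0.1,"ay":-2,"az":0.1,"gripper":1},
    {"x":15.2,"y":-0.5,"z":-4,"ax":0.1,"ay":-2,"az":0.1,"gripper":1},
    {"x":15,"y":-0.5,"z":-4.3,"ax":0.1,"ay":-2,"az":0.1,"gripper":1},
    {"x":15,"y":-0.5,"z":-4.8,"ax":0.1,"ay":-2,"az":0.1,"gripper":1},
    {"x":0,"y":0,"z":0,"ax":0,"ay":0,"az":0,"gripper":1},
  ],
)

```text
clock: 9.4
position: [0.542, -0.076, 0.214]
ee_rot: [0.082, 0.943, -0.03, 0.322]
ft_force: [-0.2, 0.0, -0.4]
grip_width: 0.002
grasp_force: 0.0
```

apply_moves(
  rows=[
    {"x":12.8,"y":0,"z":13.7,"ax":0,"ay":0,"az":0,"gripper":1},
    {"x":12.8,"y":0,"z":13.7,"ax":0,"ay":0,"az":0,"gripper":1},
    {"x":12.8,"y":0,"z":13.7,"ax":0,"ay":0,"az":0,"gripper":1},
    {"x":0,"y":0,"z":0,"ax":0,"ay":0,"az":0,"gripper":1},
  ],
)

```text
clock: 9.73
position: [0.5386, -0.0761, 0.1574]
ee_rot: [0.082, 0.943, -0.031, 0.321]
ft_force: [-0.4, -0.0, 0.1]
grip_width: 0.001
grasp_force: 0.0
```

```bash
cat > chk2.py <<'E'
from workcell import *
from h import *
o=get_obs();r=R.from_quat(o['ee_rot']);M=r.as_matrix();c=Binv(o['position']+.011*M[:,0]+.011*M[:,2])
d=c[[0,2]]-PIN;rad=np.hypot(*d);l=np.arctan2(d@N,-(d@S))-np.arcsin(.0085/rad)
print(o['clock'],'corner',c.round(4),'radius',rad,'lever by corner',l,'F',o['ft_force'].round(1))
off=.011*M[:,0]+.011*M[:,2]
import sys
if len(sys.argv)>1:
    def pt(l):
        p=latch(l,l)['pad'];return W([p[0],0,p[1]])-off
    plan(o['position'],o['ee_rot'],[(pt(float(a)),r,2) for a in sys.argv[1:]])
E
python3 chk2.py 1.15 1.0 .85
```

```text
9.7333 corner [-0.0938 -0.001   0.142 ] radius 0.07033105458846821 lever by corner 1.3701035790003089 F [-0.4 -0.   0.1]
[8.0, 0.5, 0.1, 0.0, 0.0, 0.0]
[8.1, 0.5, 0.1, 0.0, 0.0, 0.0]
-- 2 steps
[5.1, 0.0, 1.8, 0.0, 0.0, 0.0]
[5.2, 0.1, 1.7, 0.0, 0.0, 0.0]
-- 2 steps
[4.8, 0.0, 2.5, 0.0, 0.0, 0.0]
[4.8, 0.0, 2.6, 0.0, 0.0, 0.0]
-- 2 steps
```

apply_moves(
  rows=[
    {"x":8,"y":0.5,"z":0,"ax":0,"ay":0,"az":0,"gripper":1},
    {"x":8,"y":0,"z":0,"ax":0,"ay":0,"az":0,"gripper":1},
    {"x":5,"y":0,"z":1.8,"ax":0,"ay":0,"az":0,"gripper":1},
    {"x":5,"y":0,"z":1.8,"ax":0,"ay":0,"az":0,"gripper":1},
  ],
)

```text
clock: 10.07
position: [0.5226, -0.0722, 0.1427]
ee_rot: [0.083, 0.942, -0.03, 0.324]
ft_force: [0.5, -0.0, 1.0]
grip_width: 0.002
grasp_force: 0.4
```

apply_moves(
  rows=[
    {"x":4.8,"y":0,"z":2.5,"ax":0,"ay":0,"az":0,"gripper":1},
    {"x":4.8,"y":0,"z":2.5,"ax":0,"ay":0,"az":0,"gripper":1},
  ],
)

```text
clock: 10.23
position: [0.5182, -0.0715, 0.1327]
ee_rot: [0.083, 0.942, -0.03, 0.324]
ft_force: [0.0, 0.4, 2.1]
grip_width: -0.001
grasp_force: 0.7
```

apply_moves(
  rows=[
    {"x":4.4,"y":0,"z":3.2,"ax":0,"ay":0,"az":0,"gripper":1},
    {"x":4.4,"y":0,"z":3.2,"ax":0,"ay":0,"az":0,"gripper":1},
  ],
)

```text
clock: 10.4
position: [0.5162, -0.0705, 0.1254]
ee_rot: [0.082, 0.942, -0.03, 0.324]
ft_force: [-0.8, -0.4, 2.5]
grip_width: -0.0
grasp_force: 0.9
```

```bash
python3 chk2.py .55 .4 .3 .2 .1 0 -.1
```

```text
10.4 corner [-0.1168  0.0006  0.1099] radius 0.07130081535354378 lever by corner 0.8071100746865324 F [-0.8 -0.4  2.5]
[7.4, -0.3, 5.7, 0.0, 0.0, 0.0]
[7.3, -0.2, 5.7, 0.0, 0.0, 0.0]
-- 2 steps
[3.3, 0.0, 4.3, 0.0, 0.0, 0.0]
[3.3, 0.0, 4.4, 0.0, 0.0, 0.0]
-- 2 steps
[1.8, 0.0, 3.1, 0.0, 0.0, 0.0]
[1.8, 0.0, 3.2, 0.0, 0.0, 0.0]
-- 2 steps
[1.5, 0.0, 3.3, 0.0, 0.0, 0.0]
[1.4, 0.1, 3.3, 0.0, 0.0, 0.0]
-- 2 steps
[1.1, -0.0, 3.4, 0.0, 0.0, 0.0]
[1.2, -0.0, 3.4, 0.0, 0.0, 0.0]
-- 2 steps
[0.8, -0.0, 3.6, 0.0, 0.0, 0.0]
[0.8, -0.0, 3.5, 0.0, 0.0, 0.0]
-- 2 steps
[0.4, -0.0, 3.6, 0.0, 0.0, 0.0]
[0.4, -0.0, 3.6, 0.0, 0.0, 0.0]
-- 2 steps
```

apply_moves(
  rows=[
    {"x":4,"y":0,"z":4,"ax":0,"ay":0,"az":0,"gripper":1},
    {"x":4,"y":0,"z":4,"ax":0,"ay":0,"az":0,"gripper":1},
    {"x":3.3,"y":0,"z":4.3,"ax":0,"ay":0,"az":0,"gripper":1},
  ],
)

```text
clock: 10.65
position: [0.5147, -0.0711, 0.1089]
ee_rot: [0.082, 0.942, -0.03, 0.324]
ft_force: [-1.7, 0.1, 2.0]
grip_width: -0.002
grasp_force: 0.9
```

apply_moves(
  rows=[
    {"x":3.3,"y":0,"z":4.3,"ax":0,"ay":0,"az":0,"gripper":1},
    {"x":1.8,"y":0,"z":3.2,"ax":0,"ay":0,"az":0,"gripper":1},
  ],
)

```text
clock: 10.82
position: [0.515, -0.0716, 0.0995]
ee_rot: [0.083, 0.942, -0.03, 0.324]
ft_force: [-0.7, 0.2, 1.9]
grip_width: 0.002
grasp_force: 0.6
```

apply_moves(
  rows=[
    {"x":1.8,"y":0,"z":3.2,"ax":0,"ay":0,"az":0,"gripper":1},
    {"x":1.5,"y":0,"z":3.3,"ax":0,"ay":0,"az":0,"gripper":1},
  ],
)

```text
clock: 10.98
position: [0.5164, -0.072, 0.0925]
ee_rot: [0.083, 0.942, -0.03, 0.324]
ft_force: [-0.4, 0.0, 0.3]
grip_width: -0.001
grasp_force: 0.4
```

```bash
python3 chk2.py .1 0 -.1
```

```text
10.9833 corner [-0.1163 -0.0008  0.0771] radius 0.06812909825325157 lever by corner 0.32803462736925537 F [-0.4  0.   0.3]
[5.1, 0.4, 6.8, 0.0, 0.0, 0.0]
[5.2, 0.5, 6.9, 0.0, 0.0, 0.0]
-- 2 steps
[0.8, 0.0, 3.5, 0.0, 0.0, 0.0]
[0.7, 0.0, 3.5, 0.0, 0.0, 0.0]
-- 2 steps
[0.4, 0.0, 3.6, 0.0, 0.0, 0.0]
[0.5, 0.0, 3.6, 0.0, 0.0, 0.0]
-- 2 steps
```

apply_moves(
  rows=[
    {"x":1.5,"y":0,"z":3.3,"ax":0,"ay":0,"az":0,"gripper":1},
    {"x":1.2,"y":0,"z":3.4,"ax":0,"ay":0,"az":0,"gripper":1},
    {"x":1.2,"y":0,"z":3.4,"ax":0,"ay":0,"az":0,"gripper":1},
  ],
)

```text
clock: 11.23
position: [0.5196, -0.0724, 0.0822]
ee_rot: [0.083, 0.942, -0.03, 0.324]
ft_force: [-1.3, -0.3, -0.3]
grip_width: -0.001
grasp_force: 0.0
```

apply_moves(
  rows=[
    {"x":0.8,"y":0,"z":3.5,"ax":0,"ay":0,"az":0,"gripper":1},
    {"x":0.8,"y":0,"z":3.5,"ax":0,"ay":0,"az":0,"gripper":1},
  ],
)

```text
clock: 11.4
position: [0.5227, -0.0728, 0.0757]
ee_rot: [0.083, 0.942, -0.03, 0.324]
ft_force: [0.1, 0.5, 0.1]
grip_width: -0.002
grasp_force: 0.0
```

apply_moves(
  rows=[
    {"x":0.5,"y":0,"z":2,"ax":0,"ay":0,"az":0,"gripper":1},
    {"x":0,"y":0,"z":0,"ax":0,"ay":0,"az":0,"gripper":1},
  ],
)

```text
clock: 11.57
position: [0.5233, -0.0729, 0.0736]
ee_rot: [0.082, 0.942, -0.03, 0.323]
ft_force: [0.4, -0.3, -0.8]
grip_width: 0.0
grasp_force: 0.0
```

```bash
python3 chk2.py
```

```text
11.5667 corner [-0.1093 -0.0006  0.0581] radius 0.06723580697475205 lever by corner 0.027318799993905435 F [ 0.4 -0.3 -0.8]
```

apply_moves(
  rows=[
    {"x":0,"y":0,"z":2,"ax":0,"ay":0,"az":0,"gripper":1},
    {"x":0,"y":0,"z":1.5,"ax":0,"ay":0,"az":0,"gripper":1},
  ],
)

```text
clock: 11.73
position: [0.5255, -0.0734, 0.0713]
ee_rot: [0.082, 0.942, -0.03, 0.324]
ft_force: [-9.8, 1.9, 10.1]
grip_width: 0.004
grasp_force: 7.2
```

apply_moves(
  rows=[
    {"x":0,"y":0,"z":1.5,"ax":0,"ay":0,"az":0,"gripper":1},
    {"x":0,"y":0,"z":0,"ax":0,"ay":0,"az":0,"gripper":1},
  ],
)

```text
clock: 11.9
position: [0.526, -0.0735, 0.0707]
ee_rot: [0.082, 0.942, -0.031, 0.324]
ft_force: [-33.1, 5.9, 33.7]
grip_width: -0.005
grasp_force: 23.7
```

```bash
python3 chk2.py
```

```text
11.9 corner [-0.1066 -0.0007  0.0552] radius 0.06615767797482465 lever by corner -0.03240570546566891 F [-33.1   5.9  33.7]
```

At the stop (about 47 N). Backing off and checking.

apply_moves(
  rows=[
    {"x":0,"y":0,"z":-3,"ax":0,"ay":0,"az":0,"gripper":1},
    {"x":0,"y":0,"z":-20,"ax":0,"ay":0,"az":0,"gripper":1},
    {"x":0,"y":0,"z":-35,"ax":0,"ay":0,"az":0,"gripper":1},
    {"x":0,"y":0,"z":-40,"ax":0,"ay":0,"az":0,"gripper":1},
    {"x":0,"y":0,"z":-40,"ax":0,"ay":0,"az":0,"gripper":1},
  ],
)

```text
clock: 12.32
position: [0.5038, -0.0794, 0.1046]
ee_rot: [0.093, 0.942, -0.036, 0.322]
ft_force: [-0.2, -1.7, -0.4]
grip_width: 0.002
grasp_force: 0.0
```

apply_moves(
  rows=[
    {"x":0,"y":0,"z":-40,"ax":0,"ay":0,"az":0,"gripper":1},
    {"x":0,"y":0,"z":0,"ax":0,"ay":0,"az":0,"gripper":1},
    {"x":0,"y":0,"z":0,"ax":0,"ay":0,"az":0,"gripper":1},
  ],
)

```text
clock: 12.57
position: [0.4981, -0.0843, 0.1139]
ee_rot: [0.098, 0.941, -0.042, 0.321]
ft_force: [-0.5, -0.9, -0.5]
grip_width: -0.004
grasp_force: 0.0
```

```bash
python3 - <<'E'
from workcell import *
from h import *
o=get_obs();print(o['clock'],o['ft_force'])
c=camera('wrist');s=camera('side');C=Cam(c,1)
L=latch(0,-.05)
u0=C.proj(W([-.05,0,.09]))[0].round().astype(int)-[100,100];u0=np.clip(u0,0,[312,184])
for k in('end','ball','bar'): print(k,((C.proj(W([L[k][0],0,L[k][1]]))[0]-u0)*2.5).round(),((SIDE.proj(W([L[k][0],0,L[k][1]]))[0]-[220,150])*300/90+[500,0]).round())
a=cv2.resize(c['color'][u0[1]:u0[1]+200,u0[0]:u0[0]+200,::-1],(500,500),interpolation=cv2.INTER_CUBIC)
b=cv2.resize(s['color'][150:240,220:310,::-1],(300,300),interpolation=cv2.INTER_CUBIC)
o=np.zeros((500,800,3),np.uint8);o[:,:500]=a;o[:300,500:]=b;cv2.imwrite('pics/end.png',o)
E
```

```text
12.5667 [-0.45362455 -0.86069713 -0.45896388]
end [254. -40.] [766. 234.]
ball [246. 450.] [648. 108.]
bar [245. 367.] [643. 137.]
```

View pics/end.png

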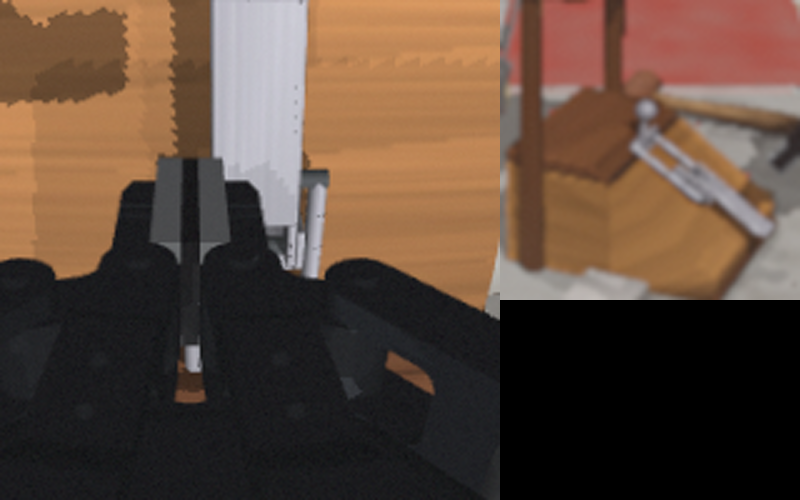

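Picture: the lever lies flat (766,230) and the ball at (647,108) matches the shut model. The arm only backed off about 45 mm, so I'll lift clear before handing in.

apply_moves(
  rows=[
    {"x":-12,"y":0,"z":-16,"ax":0,"ay":1,"az":0,"gripper":1},
    {"x":-12,"y":0,"z":-16,"ax":0,"ay":1,"az":0,"gripper":1},
    {"x":-12,"y":0,"z":-16,"ax":0,"ay":1,"az":0,"gripper":1},
    {"x":0,"y":0,"z":0,"ax":0,"ay":0,"az":0,"gripper":1},
    {"x":0,"y":0,"z":0,"ax":0,"ay":0,"az":0,"gripper":1},
  ],
)

```text
clock: 13.08
position: [0.4991, -0.0825, 0.174]
ee_rot: [0.098, 0.949, -0.039, 0.296]
ft_force: [0.2, -0.2, -0.3]
grip_width: 0.002
grasp_force: 0.0
```

```bash
python3 - <<'E'
from workcell import *
from h import *
import pickle
o=get_obs();print(o['clock'],Binv(o['position']),o['ft_force'],np.abs(o['joint_velocities']).max())
c=camera('wrist')['color'];s=camera('side')['color'];s0=pickle.load(open('s2.pkl','rb'))['color']
# steel-block/hammer region unchanged in side view?
d=np.abs(s.astype(int)-s0).sum(2)>60
print('changed px by region: block',d[228:250,235:265].sum(),'hammer',d[262:285,228:310].sum(),'bar',d[300:332,280:298].sum())
E
```

```text
13.0833 [-0.12958106 -0.01415126  0.17395881] [ 0.20186028 -0.16728077 -0.28206892] 0.04201582625939087
changed px by region: block 0 hammer 0 bar 0
```

```bash
python3 -c "
from workcell import *
print(hand_in())"
```

```text
the job is handed in; nothing more can be done
None
```

I closed the box and handed it in at about 13 s: the lid is down, the loop is hooked behind the keeper and the lever is pressed flat past dead centre. The hand is clear, and the block, hammer and dark bar showed no movement in the side view; I didn't check the ring clamp or measure the keeper's draw, and no verdict came back.

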